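Roll the press-in edge strip of a kneading board home

TASK

The white edge strip of the kneading board is down at one end only. Take the hand roller from its rack and, beginning at the end that is already down, roll along the strip to the other end with firm pressure, without letting the drum bear harder than 35 N on anything, until every section is fully home; then hang the roller back in its rack the way it hung, let go, and leave the ring cutter, the scraper and the bowl where they are.

Things in the scene. Friction and masses are not known exactly. Their poses are not given: they have to be found in the camera images.
- board: Fixed wooden board, 200 (x) by 320 (y) by 24 mm; origin: centre of its underside, z up. In a channel along its near edge, 78 mm from the centre towards -x, lies a white strip 24 mm wide along y: six sections of 44 mm. The first (-y end) is home and immovable; the other five stand up to 5 mm higher, each to be pushed down until it stops. Home, the strip still stands 2 mm or more above the board.
- strip_start (a point): Middle of the top face of the first section (the one already home), 30 mm above the bench: the place to set the drum down.
- strip_end (a point): Point over the middle of the last section, 220 mm from strip_start along the board's +y, at strip_start's height. The channel floor is worn: a section that is home has its top 0 to 4 mm lower than strip_start, differently for each and each time and not measured, so its stop must be felt.
- sec1 (a joint): Loose section 1 of the strip, its middle 44 mm from strip_start along the strip. Value: how far it is pushed down, m; 0 = fully proud, 0.005 = home on its stop. A stiff push fit: it needs about 9 to 11 N straight down, stays where it is left and does not spring back.
- sec2 (a joint): Loose section 2 of the strip, its middle 88 mm from strip_start along the strip. Value: how far it is pushed down, m; 0 = fully proud, 0.005 = home on its stop. A stiff push fit: it needs about 9 to 11 N straight down, stays where it is left and does not spring back.
- sec3 (a joint): Loose section 3 of the strip, its middle 132 mm from strip_start along the strip. Value: how far it is pushed down, m; 0 = fully proud, 0.005 = home on its stop. A stiff push fit: it needs about 9 to 11 N straight down, stays where it is left and does not spring back.
- sec4 (a joint): Loose section 4 of the strip, its middle 176 mm from strip_start along the strip. Value: how far it is pushed down, m; 0 = fully proud, 0.005 = home on its stop. A stiff push fit: it needs about 9 to 11 N straight down, stays where it is left and does not spring back.
- sec5 (a joint): Loose section 5 of the strip, its middle 220 mm from strip_start along the strip. Value: how far it is pushed down, m; 0 = fully proud, 0.005 = home on its stop. A stiff push fit: it needs about 9 to 11 N straight down, stays where it is left and does not spring back.
- rack: Fixed steel rack, base 90 x 100 mm; two walls 66 mm high, 14 mm thick, run along its x, with a gap of 62 mm between (y -31 to +31 mm). Origin: centre of its underside, z up. The roller hangs in it: drum between the walls, cross plate resting on both walls, axle along rack x (either way round), roller origin 10 mm above the rack's origin.
- roller: Hand roller, 0.4 to 0.6 kg. Origin: lowest point of the drum, mid-width; z up the handle, x along the axle, rolls along y. Steel drum 48 mm across, 40 mm wide, free-turning in a fork 54 mm wide (x). Cross plate 58 (x) by 88 mm (y), 56 to 62 mm up; on it a wooden handle 34 (x) by 24 mm (y), 62 to 120 mm up. Grip it across the 24 mm, fingertips just above or on the plate.
- drum: The drum of the roller; origin on its axle, 24 mm above the roller's origin; it turns with the drum. More than 35 N between drum and anything would dent the strip.
- wheel (a joint): Turn of the roller's drum about the roller's x axis, rad (0 at the start, either sign); 1 rad is 24 mm of rolling.
- cutter: Bystander: steel ring cutter 64 mm across, 30 mm high, loose on the board behind the strip; origin at the centre of its underside.
- scraper: Bystander: steel dough scraper about 110 x 80 mm, 18 mm high, loose on the board behind the strip; origin at its underside.
- bowl: Bystander: yellow bowl 190 mm across, 75 mm high, on the bench to the left; origin at its underside.
Things that resemble listed ones, but are neither listed nor needed, are in the scene too. Leave any purple look-alike of the roller alone. What is shaped like the rack but green is not meant.

How it is judged:
By the outcome, as a careful person would: the job done as asked, in the order asked, and still so for the second after the job is handed in, with the robot touching nothing.
It also fails if it takes over 72 s, if anything falls off the work surface, if the arm or the gripper's body presses on something with over 40 N, if the wrist force passes 120 N, or if a joint passes its speed limit or range.

ROBOT

A 6-joint arm with a two-finger parallel gripper is mounted at the origin on the work surface. World frame = base frame: x ahead of the robot, y to its left, z up, the work surface at z = 0. Lengths are in m, angles in rad, forces in N, time in s.
With the tool pointing down it reaches from about 0.375 to 0.9 m from the base axis. Payload 3.1 kg.
Tool frame: the origin (TCP) lies at the very end of the fingers, on their centre line; the grasp point (between the pads) lies 19 mm behind it; x points along the fingers, z is the direction in which the jaws open and shut, and the axes are right-handed (so a half turn about x gives the same grasp; the last joint's range is limited). The gripper opens to 85 mm and grips with 20 to 120 N. Pads are 22 mm wide; open, the fingers measure 114 mm over their backs; the gripper's body (76 mm by 85 mm) begins 54 mm behind the grasp point. The pads swing forward as they close: fully open they stand 13 mm farther back than shut.
Start: joints at [1.01, 0.527, 1.433, -0, 1.181, -0.178], TCP at [0.233, 0.58, 0.231] pointing down, gripper open.
Joint ranges: [-3.08, 3.08], [-0.75, 2.2], [0.22, 2.44], [-1.43, 4.57], [0, 2.65], [-2.85, 2.85]. Speed limits (rad/s): [2.79, 2.79, 3.14, 3.14, 3.14, 3.14].

INTERFACE

Orientations are given as a unit quaternion [x, y, z, w].
In Python, from station import manip, viewer, job gives the robot as it stands.
- The arm moves only by the tool move_arm, never from a script. Its argument "deltas" is one flat list of numbers, 7 for each row, row after row: the finger opening in mm, from 0 to 85.4, then the shift along the tool's x, y, z in mm, then the turn, a rotation vector about the tool's x, y, z in degrees. In form: [jaw, tx, ty, tz, rx, ry, rz, jaw, tx, ty, tz, rx, ry, rz, ...]. A call has 1 to 10 rows; each row shifts and turns the commanded pose from where the row before left it, along the tool's axes as they then stand; what a row does not reach is not made up. A row lasts 1/10 s, in which the tool goes at most 50 mm and 8.59 degrees, less where a joint would pass 70% of its speed; a pose out of reach is approached as far as the arm can. A call is refused whole if a number of a shift passes 50 or a number of a turn 8.59, either way. A call with a gripper value outside its range is refused whole. The fingers move at their own pace and stop on an object; "force" is the grip in N (left out, the last holds). Time passes only in rows, so rows that do not move let the fingers close. It gives the time, the measured TCP pose, the force and the opening at its end, in the units of the state.
- manip.sense(): the state, without advancing time (a new reading comes with each control period).
- viewer.snapshot(name): name is "scene" or "top" or "wrist"; returns a dict with "image" (400x640x3 uint8, red, green, blue), "depth" (400x640 float32, m along the optical axis (not along the pixel's ray), 0 where there is no reading), "fovy" (degrees; the focal length in pixels is half the picture's height over the tangent of half this angle, whatever the lens; pixels are square), "cx", "cy" (the principal point, pixels), "k1" (the pictures are not rectified: a ray, as slopes to the right and down, at radius r is drawn at 1 + k1 r^2 times it, then the intrinsics apply), "R" (3x3) and "t" (3): a world point X has camera coordinates R X + t. Camera axes: x right, y down, z forward; pixel columns grow to the right and rows downward; lengths in m; the calibration is good to about 2 mm. A picture is of the moment at which its call begins.
- job.sign_off(): hands the job in, once; it reports no verdict.
The state is a dict: "t": time; "q": joint angles; "qd": joint speeds; "tau": joint torques, N m; "tcp_pos": TCP position; "tool_rot": TCP orientation; "force": force on the tool from outside, world axes, zero at the start; "ft_torque": the same for the moment, N m; "finger_gap": opening from 0.0 (shut) to 1.0 (fully open).
Only numpy, scipy, OpenCV 4.12 (cv2) and the standard library are available. Lean on these libraries where they do the work, as an engineer would, in place of code of your own. Each camera call takes 0.05 s, during which the arm holds its last target.

## Working session

There is one attempt and no reset: what is moved stays moved. The work goes in short steps, Python scripts to look and compute and a tool call to move; the robot and the scene stay as the last step left them, time stands still between calls to the robot, and variables do not carry over. Pictures are saved under pics/ and viewed, and the job is handed in when it is done.

Besides the shell and the picture viewer there is one more tool, called after "Emit:" by a JSON object that holds its "op" and its "data", one argument or row to a line. move_arm: Moves the arm, as the interface text tells. Its arguments: {"type":"object","properties":{"deltas":{"type":"array"},"force":{"type":"number"}},"required":["deltas"]}

```bash
ls -R | head -30; mkdir -p pics
cat > h.py <<'E'
import numpy as np, cv2, pickle
from station import manip, viewer, job
def snap(n,tag):
    d=viewer.snapshot(n)
    cv2.imwrite(f'pics/{tag}.png',cv2.cvtColor(d['image'],cv2.COLOR_RGB2BGR))
    pickle.dump(d,open(f'pics/{tag}.pkl','wb'))
    return d
def load(tag): return pickle.load(open(f'pics/{tag}.pkl','rb'))
def K(d):
    h=d['image'].shape[0]; f=h/2/np.tan(np.radians(d['fovy'])/2)
    return np.array([[f,0,d['cx']],[0,f,d['cy']],[0,0,1.]])
def rays(d,uv):
    uv=np.asarray(uv,float).reshape(-1,1,2)
    p=cv2.undistortPoints(uv,K(d),np.array([d['k1'],0,0,0.])).reshape(-1,2)
    return np.c_[p,np.ones(len(p))]
def cloud(d):
    h,w=d['depth'].shape
    u,v=np.meshgrid(np.arange(w),np.arange(h))
    r=rays(d,np.stack([u.ravel(),v.ravel()],1).astype(float))
    P=r*d['depth'].reshape(-1,1)
    X=(P-d['t'])@d['R']
    X[d['depth'].ravel()==0]=np.nan
    return X.reshape(h,w,3)
def onz(d,uv,z):
    r=rays(d,uv)@d['R']; c=-d['R'].T@d['t']
    return c+r*((z-c[2])/r[:,2])[:,None]
def proj(d,X):
    X=np.atleast_2d(X).astype(float)
    return cv2.projectPoints(X,cv2.Rodrigues(np.array(d['R']))[0],np.array(d['t'],float),K(d),np.array([d['k1'],0,0,0.]))[0].reshape(-1,2)
E
python3 - <<'E'
from h import *
s=manip.sense(); print(s)
for n in ['scene','top','wrist']:
    d=snap(n,n+'0'); print(n,d['fovy'],d['cx'],d['cy'],d['k1'],-d['R'].T@d['t'])
E
```

```text
.:
pics

./pics:
{'t': 0.0, 'q': array([ 1.00949336e+00,  5.28462819e-01,  1.43391064e+00, -1.90299632e-05,
        1.18139542e+00, -1.78490023e-01]), 'qd': array([ 5.32850150e-04, -4.27335158e-05,  1.11505611e-03, -1.50296975e-03,
        7.57057513e-04,  1.60624254e-03]), 'tau': array([ 7.60213857e-05, -4.42343795e+01, -1.78023022e+01, -1.32908690e-04,
        8.32472026e-03,  1.21169865e-05]), 'tcp_pos': array([0.23303934, 0.57915285, 0.23033303]), 'tool_rot': array([-0.39606704,  0.58668841,  0.39543451,  0.58528554]), 'force': array([-0.45975893, -0.11354053,  0.33967753]), 'ft_torque': array([0.01255421, 0.0119602 , 0.04543111]), 'finger_gap': 1.0009776630753593}
scene 54.04887615486127 315.9968441933091 200.92103819986667 -0.03345864197129619 [1.14852922 0.34901403 0.88645617]
top 49.17115518201098 323.21453723125455 199.66059919647685 0.005206222779187421 [ 0.40154886 -0.00674139  1.49181786]
wrist 59.536593570269865 313.73171403154885 206.61415551896548 0.023931430620239835 [0.16451913 0.60759578 0.37236962]
```

View pics/scene0.png

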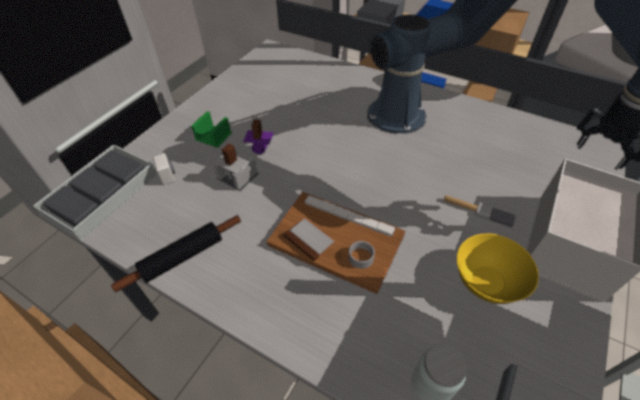

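View pics/top0.png

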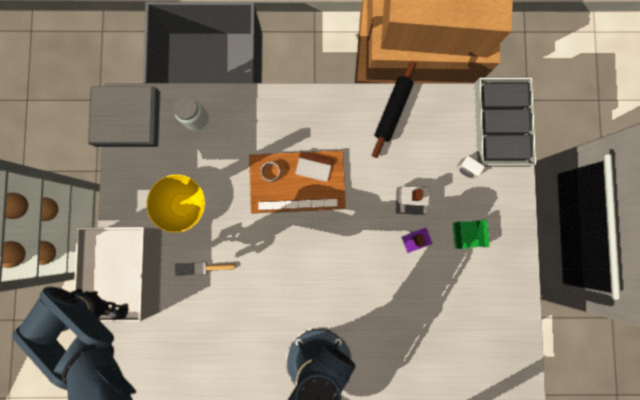

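View pics/wrist0.png

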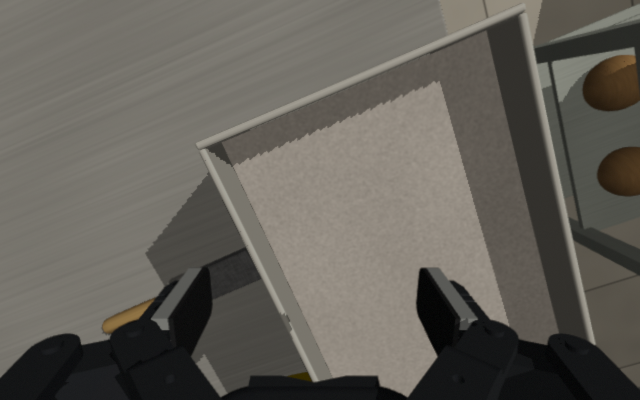

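The top view puts the rack with the roller at about (413,200), the board at (297,182) with its strip at row 205, and the purple and green look-alikes at (417,240) and (471,234). Next I'll measure from the depth images.

Run:
```python
from h import *
t=load('top0'); s=load('scene0')
X=cloud(t); 
for uv in [(413,200),(418,194),(404,200),(404,188),(425,188),(425,210),(398,213),(410,207),(330,204),(262,206),(300,190),(360,250)]: print(uv,X[uv[1],uv[0]].round(4))
c=cv2.imread('pics/top0.png')
a=cv2.resize(c[175:255,380:500],None,fx=6,fy=6,interpolation=cv2.INTER_CUBIC); cv2.imwrite('pics/a1.png',a)
a=cv2.resize(c[140:220,240:360],None,fx=6,fy=6,interpolation=cv2.INTER_CUBIC); cv2.imwrite('pics/a2.png',a)
c=cv2.imread('pics/scene0.png')
a=cv2.resize(c[100:200,180:300],None,fx=6,fy=6,interpolation=cv2.INTER_CUBIC); cv2.imwrite('pics/a3.png',a)
```

```text
(413, 200) [ 0.5282 -0.3074  0.0841]
(418, 194) [ 0.5433 -0.3145  0.1265]
(404, 200) [ 0.5297 -0.2816  0.0669]
(404, 188) [ 0.5683 -0.2807  0.0752]
(425, 188) [ 0.5683 -0.3494  0.0751]
(425, 210) [ 0.4968 -0.3496  0.0673]
(398, 213) [ 0.4913 -0.2737 -0.003 ]
(410, 207) [ 0.5116 -0.3145  0.0006]
(330, 204) [ 0.5198 -0.0399  0.0306]
(262, 206) [0.5132 0.1877 0.0322]
(300, 190) [0.5678 0.0611 0.0243]
(360, 250) [ 0.3656 -0.1418  0.0015]
```

View pics/a1.png

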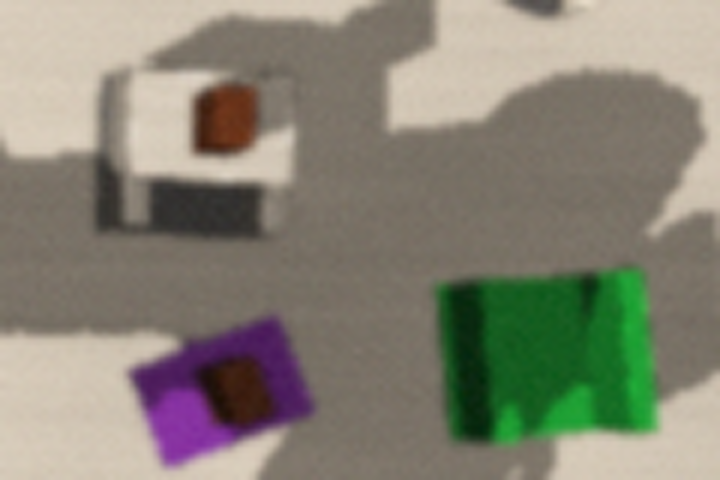

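View pics/a2.png

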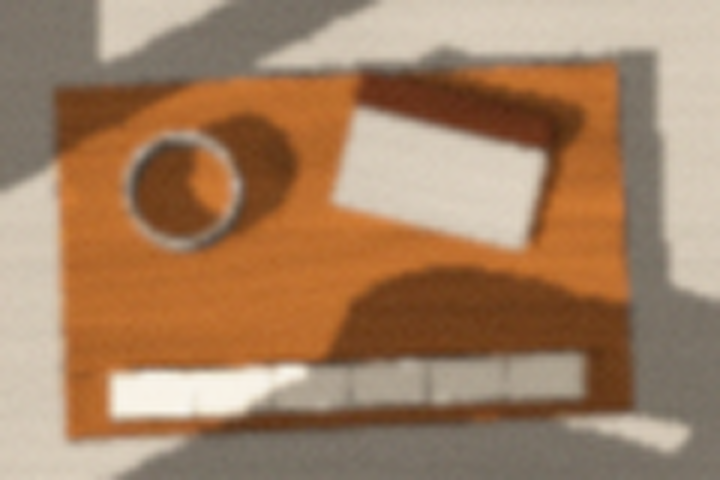

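View pics/a3.png

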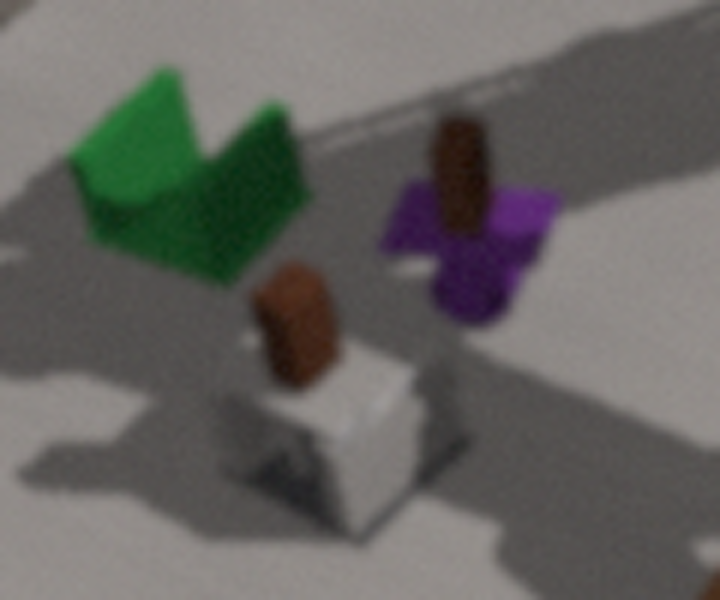

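```bash
cat >> h.py <<'E'
from scipy.spatial.transform import Rotation as Ro
def tool(s=None):
    s=s or manip.sense(); return np.array(s['tcp_pos']),Ro.from_quat(s['tool_rot'])
def plan(p,R,n=10,s=None):
    "total shift & rotation to pose, in current tool axes, and per-row if moved in a constant body twist"
    p0,R0=tool(s)
    d=R0.inv().apply(np.array(p)-p0)*1000; r=(R0.inv()*R).as_rotvec(degrees=True)
    print('dpos tool mm',d.round(1),'rot deg',r.round(2)); return d,r
def down(yaw):
    "tool x down, tool z horizontal at angle yaw from world x"
    x=np.array([0,0,-1.]); z=np.array([np.cos(yaw),np.sin(yaw),0]); y=np.cross(z,x)
    return Ro.from_matrix(np.c_[x,y,z])
def rowsplan(p,yaw,n,s=None):
    "n rows with equal world translation steps & equal turn; tool pointing down; prints rows"
    p0,R0=tool(s); R1=down(yaw)
    rv=(R0.inv()*R1).as_rotvec(); out=[]
    Rc=R0; pc=p0.copy()
    for i in range(n):
        Rn=R0*Ro.from_rotvec(rv*(i+1)/n); pn=p0+(np.array(p)-p0)*(i+1)/n
        sh=Rc.inv().apply(pn-pc)*1000; ro=(Rc.inv()*Rn).as_rotvec(degrees=True)
        out.append(np.r_[sh,ro].round(1)); Rc,pc=Rn,pn
    for o in out: print(o.tolist())
E
python3 - <<'E'
from h import *
s=manip.sense(); p,R=tool(s); print(p,R.as_matrix().round(3))
z=R.as_matrix()[:,2]; print('z yaw',np.degrees(np.arctan2(z[1],z[0])))
d=load('wrist0'); c=-d['R'].T@d['t']; print('cam in tool',R.inv().apply(c-p).round(4)); print('cam axes in tool cols x,y,z\n',(R.inv().as_matrix()@d['R'].T).round(3))
# plate/rack cloud from top
t=load('top0'); X=cloud(t)
m=(X[...,0]>.44)&(X[...,0]<.63)&(X[...,1]>-.40)&(X[...,1]<-.24)
P=X[m]
for lo,hi in [(.061,.07),(.07,.082),(.115,.14)]:
    q=P[(P[:,2]>lo)&(P[:,2]<hi)]; 
    if len(q): 
        r=cv2.minAreaRect(q[:,:2].astype(np.float32)); print(lo,hi,len(q),q.mean(0).round(4),q.min(0).round(4),q.max(0).round(4),r)
E
```

```text
[0.23313855 0.57929919 0.2305524 ] [[-0.001 -0.928  0.374]
 [-0.001  0.374  0.928]
 [-1.     0.    -0.002]]
z yaw 68.06740111545683
cam in tool [-0.1418  0.0743  0.0004]
cam axes in tool cols x,y,z
 [[ 0.001 -0.291  0.957]
 [ 0.    -0.957 -0.291]
 [ 1.     0.    -0.001]]
0.061 0.07 230 [ 0.5348 -0.3117  0.0664] [ 0.487  -0.3619  0.061 ] [ 0.58   -0.2712  0.07  ] ((0.5335583090782166, -0.31587404012680054), (0.08935992419719696, 0.08980733156204224), 87.45079040527344)
0.07 0.082 213 [ 0.5413 -0.3159  0.0729] [ 0.49   -0.3598  0.07  ] [ 0.5753 -0.2735  0.081 ] ((0.5324534773826599, -0.31587666273117065), (0.08777610957622528, 0.08028594404459), 86.0826416015625)
0.115 0.14 88 [ 0.543  -0.3158  0.1277] [ 0.5272 -0.3278  0.1162] [ 0.56   -0.3042  0.1337] ((0.54339599609375, -0.3159538805484772), (0.023637473583221436, 0.032444972544908524), 87.89549255371094)
```

Run:
```python
from h import *
rowsplan([.45,.07,.30],np.radians(90),14)
```

```text
[-4.9, -28.0, -28.0, -1.6, -0.0, -0.0]
[-4.9, -27.2, -28.7, -1.6, -0.0, -0.0]
[-4.9, -26.4, -29.5, -1.6, -0.0, -0.0]
[-4.9, -25.6, -30.2, -1.6, -0.0, -0.0]
[-4.9, -24.7, -30.9, -1.6, -0.0, -0.0]
[-4.9, -23.9, -31.5, -1.6, -0.0, -0.0]
[-4.9, -23.0, -32.2, -1.6, -0.0, -0.0]
[-4.9, -22.1, -32.8, -1.6, -0.0, -0.0]
[-4.9, -21.2, -33.4, -1.6, -0.0, -0.0]
[-4.9, -20.3, -33.9, -1.6, -0.0, -0.0]
[-4.9, -19.4, -34.5, -1.6, -0.0, -0.0]
[-5.0, -18.4, -35.0, -1.6, -0.0, -0.0]
[-5.0, -17.5, -35.5, -1.6, -0.0, -0.0]
[-5.0, -16.5, -35.9, -1.6, -0.0, -0.0]
```

Emit:
{"op": "move_arm", "data": {
  "deltas": [85,-5,-28,-28,-1.6,0,0,85,-5,-27,-29,-1.6,0,0,85,-5,-26,-30,-1.6,0,0,85,-5,-26,-30,-1.6,0,0,85,-5,-25,-31,-1.6,0,0,85,-5,-24,-31,-1.6,0,0,85,-5,-23,-32,-1.6,0,0,85,-5,-22,-33,-1.6,0,0,85,-5,-21,-33,-1.6,0,0,85,-5,-20,-34,-1.6,0,0]
}}

```text
t: 1.15
tcp_pos: [0.389, 0.2148, 0.2815]
tool_rot: [-0.474, 0.525, 0.474, 0.525]
force: [0.6, -1.2, -0.5]
finger_gap: 0.997
```

Emit:
{"op": "move_arm", "data": {
  "deltas": [85,-5,-19,-34,-1.6,0,0,85,-5,-18,-35,-1.6,0,0,85,-5,-18,-36,-1.6,0,0,85,-5,-17,-36,-1.6,0,0,85,0,0,0,0,0,0,85,0,0,0,0,0,0]
}}

```text
t: 1.75
tcp_pos: [0.4518, 0.0705, 0.3011]
tool_rot: [-0.501, 0.499, 0.502, 0.499]
force: [-1.2, 0.3, -0.2]
finger_gap: 0.999
```

Run:
```python
from h import *
s=manip.sense(); print(s['t'],s['tcp_pos'],s['q'])
snap('wrist','w1')
rowsplan([.46,-.30,.30],np.radians(87),10)
```

```text
1.75 [0.45184332 0.07054425 0.30106219] [-9.06366625e-02  2.10154392e-01  1.74142324e+00  5.52353347e-04
  1.19102357e+00 -1.66705232e+00]
[0.1, -0.6, -37.1, 0.3, 0.0, -0.0]
[0.1, -0.8, -37.1, 0.3, 0.0, -0.0]
[0.1, -1.1, -37.1, 0.3, 0.0, -0.0]
[0.1, -1.3, -37.1, 0.3, 0.0, -0.0]
[0.1, -1.5, -37.1, 0.3, 0.0, -0.0]
[0.1, -1.7, -37.1, 0.3, 0.0, -0.0]
[0.1, -1.9, -37.1, 0.3, 0.0, -0.0]
[0.1, -2.2, -37.1, 0.3, 0.0, -0.0]
[0.1, -2.4, -37.1, 0.3, 0.0, -0.0]
[0.1, -2.6, -37.1, 0.3, 0.0, -0.0]
```

View pics/w1.png

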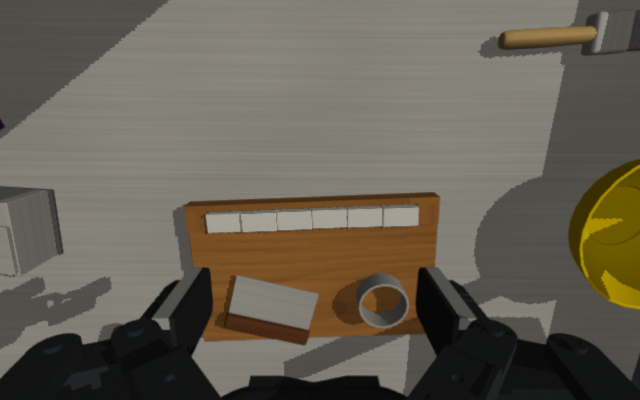

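The wrist image shows the whole strip: the first section is at about (223,222), the last at (401,216), and the rack is at the left edge. Next, over to the rack.

Emit:
{"op": "move_arm", "data": {
  "deltas": [85,0,-1,-37,0.3,0,0,85,0,-1,-37,0.3,0,0,85,0,-1,-37,0.3,0,0,85,0,-1,-37,0.3,0,0,85,0,-2,-37,0.3,0,0,85,0,-2,-37,0.3,0,0,85,0,-2,-37,0.3,0,0,85,0,-2,-37,0.3,0,0,85,0,-2,-37,0.3,0,0,85,0,-3,-37,0.3,0,0]
}}

```text
t: 2.8
tcp_pos: [0.4635, -0.2983, 0.3009]
tool_rot: [-0.489, 0.51, 0.49, 0.511]
force: [0.2, 0.7, 0.1]
finger_gap: 0.992
```

Emit:
{"op": "move_arm", "data": {
  "deltas": [85,0,0,0,0,0,0,85,0,0,0,0,0,0]
}}

```text
t: 3.0
tcp_pos: [0.4633, -0.2977, 0.3006]
tool_rot: [-0.488, 0.511, 0.49, 0.511]
force: [-0.2, 1.3, -0.7]
finger_gap: 0.995
```

Run:
```python
from h import *
s=manip.sense(); print(s['t'],s['tcp_pos'],s['q'])
d=snap('wrist','w2')
X=cloud(d)
m=(X[...,0]>.44)&(X[...,0]<.63)&(X[...,1]>-.40)&(X[...,1]<-.24)
P=X[m]
for lo,hi in [(.058,.0685),(.0695,.082),(.12,.14)]:
    q=P[(P[:,2]>lo)&(P[:,2]<hi)]; 
    if len(q): 
        r=cv2.minAreaRect(q[:,:2].astype(np.float32)); print(lo,hi,len(q),q.mean(0).round(4),np.median(q[:,2]),q.min(0).round(4),q.max(0).round(4),r)
```

```text
3.0 [ 0.46326806 -0.29770178  0.30056994] [-7.74496261e-01  3.51435694e-01  1.53184464e+00  7.07913884e-04
  1.26080498e+00 -2.30187941e+00]
0.058 0.0685 777 [ 0.5066 -0.3146  0.0649] 0.06522027863712823 [ 0.4403 -0.3632  0.058 ] [ 0.5784 -0.2695  0.0684] ((0.5096251368522644, -0.31500232219696045), (0.09027896821498871, 0.13325650990009308), 86.22972869873047)
0.0695 0.082 2785 [ 0.5389 -0.3165  0.0714] 0.0713086365194458 [ 0.5114 -0.3621  0.0695] [ 0.5732 -0.2719  0.082 ] ((0.5425335764884949, -0.317220538854599), (0.08811977505683899, 0.05838380381464958), 86.87364959716797)
0.12 0.14 817 [ 0.54   -0.317   0.1285] 0.12892540573585284 [ 0.525  -0.3296  0.1201] [ 0.5589 -0.3045  0.1317] ((0.5419303178787231, -0.3170546293258667), (0.023864511400461197, 0.03348536044359207), 86.30179595947266)
```

View pics/w2.png

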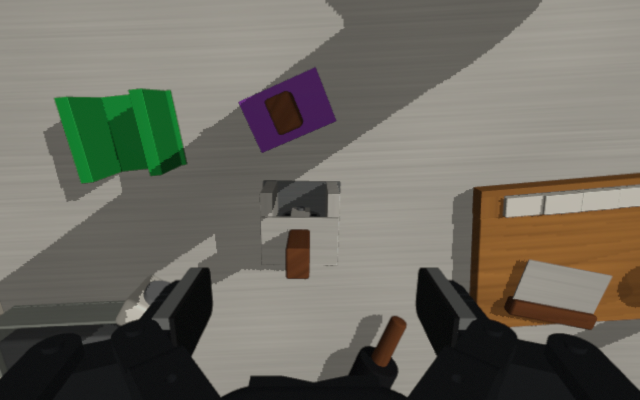

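In w2 the real roller's handle is at about (298,253), its plate spans (262-340, 217-265), and the purple roller at (288,108) and the green rack at (120,135) stay clear. I'll analyse the strip in w1 and take a closer second view of the rack.

Run:
```python
from h import *
for tag in ['w1','top0','w2']:
    d=load(tag); X=cloud(d)
    im=d['image'].astype(int)
    m=(X[...,0]>.47)&(X[...,0]<.57)&(X[...,1]>-.10)&(X[...,1]<.25)&(X[...,2]>.02)&(X[...,2]<.05)
    # white strip mask: low saturation
    sat=im.max(-1)-im.min(-1); m&=(sat<0.18*im.max(-1))&(X[...,0]<.54)
    P=X[m]
    r=cv2.minAreaRect(P[:,:2].astype(np.float32)); print(tag,len(P),r,P[:,2].mean())
    c,(w,h),a=r
    pc=P-P.mean(0); u=np.linalg.svd(pc[:,:2])[2][0] if len(P)<8000 else None; u*=np.sign(u[1]); print('dir',u,'yaw',np.degrees(np.arctan2(-u[0],u[1])))
    s=pc[:,:2]@u; L=s.max()-s.min(); print('len',L, 'ends',P.mean(0)[:2]+u*s.min(),P.mean(0)[:2]+u*s.max())
    for i in range(6):
        k=(s>s.min()+L*i/6+.006)&(s<s.min()+L*(i+1)/6-.006); print(i,k.sum(),P[k].mean(0).round(4))
d=load('w1'); c=cv2.imread('pics/w1.png'); cv2.imwrite('pics/a4.png',cv2.resize(c[180:250,170:460],None,fx=2.7,fy=2.7,interpolation=cv2.INTER_CUBIC))
rowsplan([.50,-.317,.22],np.radians(86.6),3)
```

```text
w1 4270 ((0.5205681324005127, 0.0699455663561821), (0.026555728167295456, 0.2656616270542145), 2.5909130573272705) 0.030295096325822304
dir [-0.04629963  0.9989276 ] yaw 2.6537218604649633
len 0.26565374686067483 ends [ 0.52431915 -0.06284694] [0.51201948 0.20252192]
0 518 [ 0.5235 -0.0407  0.0289]
1 532 [0.521  0.0035 0.0317]
2 524 [0.5191 0.0477 0.0305]
3 516 [0.5173 0.0921 0.0289]
4 531 [0.5151 0.1361 0.0301]
5 548 [0.5129 0.1803 0.0317]
top0 431 ((0.5209660530090332, 0.07067518681287766), (0.02208831161260605, 0.25501549243927), 2.876946449279785) 0.030793728152281687
dir [-0.0421738   0.99911029] yaw 2.417097539147205
len 0.2550555678252101 ends [ 0.52582487 -0.05676713] [0.51506821 0.19806151]
0 47 [ 0.5252 -0.0372  0.0285]
1 44 [0.5231 0.0064 0.0324]
2 49 [0.5212 0.0492 0.0303]
3 53 [0.5198 0.0915 0.0297]
4 60 [0.5172 0.1349 0.0304]
5 61 [0.5162 0.1772 0.0327]
w2 2827 ((0.5238248705863953, 0.016755186021327972), (0.02809751033782959, 0.16055512428283691), 2.4772708415985107) 0.029844529494550395
dir [-0.04711632  0.99888941] yaw 2.7005660337422803
len 0.16056708200525252 ends [ 0.5244873  -0.06353993] [0.51692197 0.09684883]
0 253 [ 0.524  -0.0499  0.0287]
1 286 [ 0.5225 -0.0229  0.0293]
2 272 [0.5211 0.0034 0.0314]
3 251 [0.5198 0.0305 0.0303]
4 268 [0.5189 0.0567 0.0304]
5 264 [0.5178 0.0835 0.0288]
[26.9, -12.6, -6.2, 0.3, 0.0, -0.0]
[26.9, -12.6, -6.1, 0.3, 0.0, -0.0]
[26.9, -12.6, -6.0, 0.3, 0.0, -0.0]
```

View pics/a4.png

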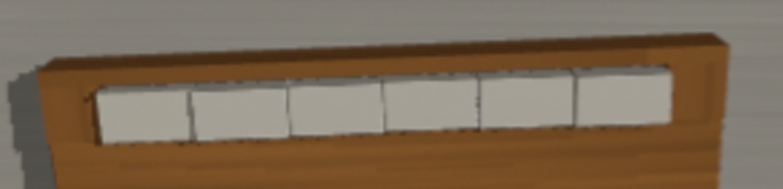

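The strip start is at about (0.524,-0.040) and its yaw is +2.65°. Measured heights relative to the first section are roughly +2.8, +1.6, 0, +1.2 and +2.8 mm. Next I'll move closer to the roller for a second view.

Emit:
{"op": "move_arm", "data": {
  "deltas": [85,27,-13,-6,0.2,0,0,85,27,-13,-6,0,0,0,85,27,-13,-6,0,0,0,85,0,0,0,0,0,0,85,0,0,0,0,0,0]
}}

```text
t: 3.55
tcp_pos: [0.5013, -0.3168, 0.2202]
tool_rot: [-0.488, 0.511, 0.489, 0.511]
force: [0.3, 0.6, 0.2]
finger_gap: 0.997
```

Run:
```python
from h import *
s=manip.sense(); print(s['t'],s['tcp_pos'],s['force'])
d=snap('wrist','w3')
X=cloud(d)
m=(X[...,0]>.47)&(X[...,0]<.63)&(X[...,1]>-.38)&(X[...,1]<-.255)
P=X[m]
for lo,hi in [(.059,.0675),(.0695,.078),(.124,.14),(.05,.078)]:
    q=P[(P[:,2]>lo)&(P[:,2]<hi)]; 
    if len(q): 
        r=cv2.minAreaRect(q[:,:2].astype(np.float32)); print(lo,hi,len(q),q.mean(0).round(4),np.median(q[:,2]),q.min(0).round(4),q.max(0).round(4),r)
```

```text
3.55 [ 0.50126923 -0.31681419  0.22017848] [0.33260535 0.58770131 0.16602841]
0.059 0.0675 1154 [ 0.5047 -0.3153  0.065 ] 0.06516681686730351 [ 0.4843 -0.3634  0.059 ] [ 0.5785 -0.2696  0.0675] ((0.5313748121261597, -0.31649845838546753), (0.09018947184085846, 0.089602991938591), 86.70568084716797)
0.0695 0.078 4557 [ 0.5388 -0.3172  0.0713] 0.07127973774073121 [ 0.5112 -0.362   0.0695] [ 0.5735 -0.2721  0.0779] ((0.5424066185951233, -0.3171122670173645), (0.08805818110704422, 0.05799250677227974), 86.7125244140625)
0.124 0.14 1378 [ 0.541  -0.317   0.1289] 0.12906273918774164 [ 0.5251 -0.3298  0.1241] [ 0.5595 -0.3049  0.131 ] ((0.5421131253242493, -0.317050963640213), (0.024028342217206955, 0.03390335291624069), 86.49860382080078)
0.05 0.078 5997 [ 0.5308 -0.3166  0.0696] 0.07098976458700232 [ 0.4842 -0.3634  0.0501] [ 0.5785 -0.2694  0.0779] ((0.5313748121261597, -0.31649845838546753), (0.09018947184085846, 0.089602991938591), 86.70568084716797)
```

View pics/w3.png

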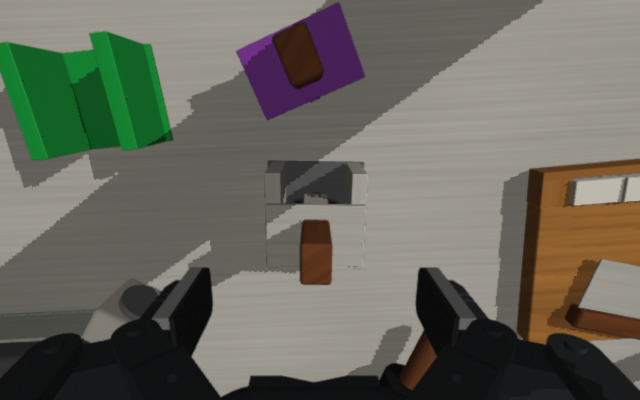

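Run:
```python
from h import *
plan([.5423,-.3171,.165],down(np.radians(86.6)))
plan([.5423,-.3171,.075],down(np.radians(86.6)))
```

```text
dpos tool mm [ 56.2 -40.7   2.3] rot deg [ 0.77  0.   -0.  ]
dpos tool mm [146.2 -40.7   2.3] rot deg [ 0.77  0.   -0.  ]
```

Emit:
{"op": "move_arm", "data": {
  "deltas": [85,15,-14,1,0.4,0,0,85,20,-14,1,0.4,0,0,85,20,-13,0,0,0,0,85,25,0,0,0,0,0,85,25,0,0,0,0,0,85,21,0,0,0,0,0,85,12,0,0,0,0,0,85,6,0,0,0,0,0,85,0,0,0,0,0,0,85,0,0,0,0,0,0]
}}

```text
t: 4.6
tcp_pos: [0.5431, -0.3197, 0.0777]
tool_rot: [-0.485, 0.515, 0.484, 0.515]
force: [1.5, 0.3, 0.5]
finger_gap: 0.993
```

Run:
```python
from h import *
s=manip.sense(); print(s['t'],s['tcp_pos'],s['force'])
d=snap('wrist','w4'); plan([.5423,-.3171,.075],down(np.radians(86.6)))
```

```text
4.6 [ 0.54311768 -0.31968368  0.07765388] [1.45947348 0.3169696  0.46784794]
dpos tool mm [2.7 1.  2.6] rot deg [-0.13 -0.09  0.12]
```

View pics/w4.png

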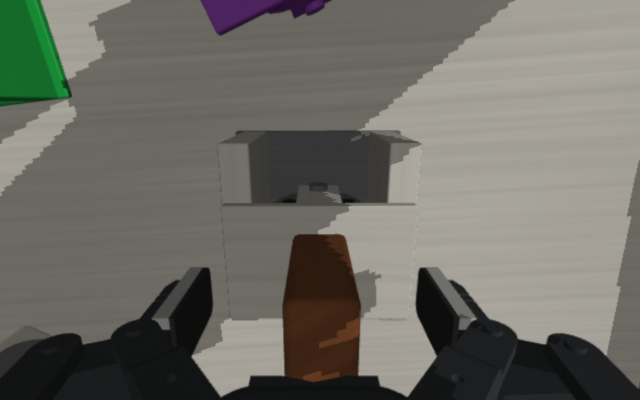

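Emit:
{"op": "move_arm", "data": {
  "deltas": [85,2,1,2.5,0,0,0,85,1,0,0,0,0,0,40,0,0,0,0,0,0,0,0,0,0,0,0,0,0,0,0,0,0,0,0,0,0,0,0,0,0,0,0,0,0,0,0,0,0,0,0,0,0,0,0,0],
  "force": 100
}}

```text
t: 5.45
tcp_pos: [0.5417, -0.3171, 0.0736]
tool_rot: [-0.485, 0.515, 0.484, 0.515]
force: [-0.9, -1.4, 1.4]
finger_gap: 0.267
```

Run:
```python
from h import *
s=manip.sense(); print(s['t'],s['tcp_pos'],s['force'],s['finger_gap'])
d=snap('wrist','w5');d=snap('scene','s5')
c=cv2.imread('pics/s5.png'); cv2.imwrite('pics/a5.png',cv2.resize(c[70:220,160:320],None,fx=5,fy=4,interpolation=cv2.INTER_CUBIC))
```

```text
5.45 [ 0.54172466 -0.31706375  0.07358892] [-0.90077513 -1.39993336  1.39819958] 0.2673883868941451
```

View pics/w5.png

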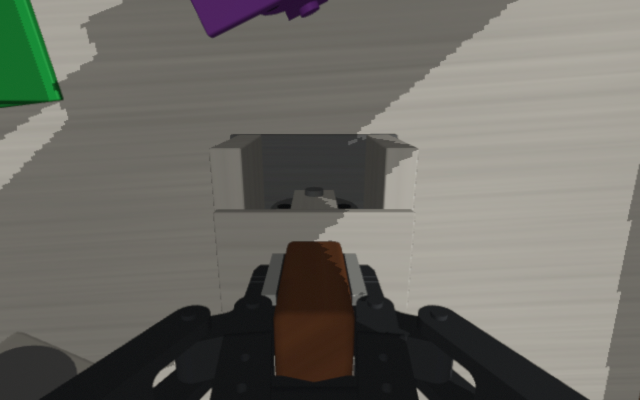

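View pics/a5.png

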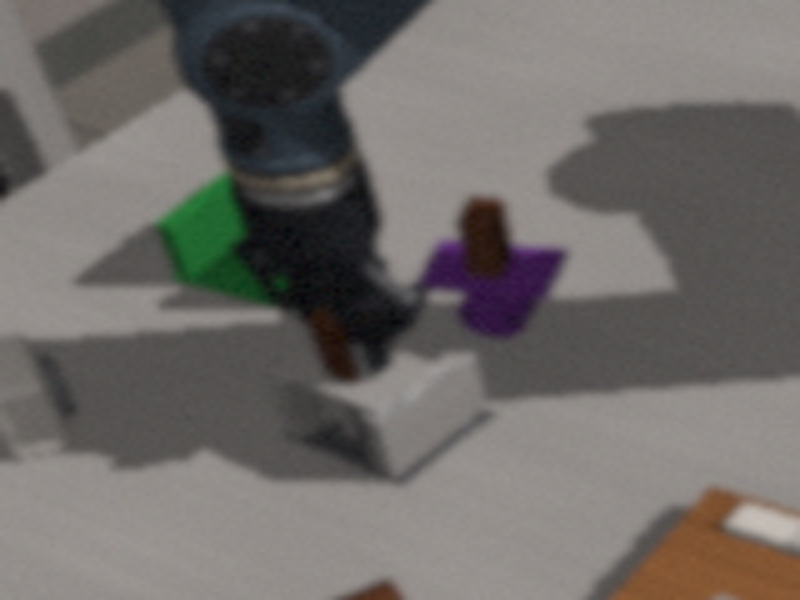

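Emit:
{"op": "move_arm", "data": {
  "deltas": [0,-5,0,0,0,0,0,0,-15,0,0,0,0,0,0,-25,0,0,0,0,0,0,-25,0,0,0,0,0,0,-20,0,0,0,0,0,0,-10,0,0,0,0,0,0,0,0,0,0,0,0,0,0,0,0,0,0,0]
}}

```text
t: 6.35
tcp_pos: [0.541, -0.316, 0.1727]
tool_rot: [-0.484, 0.515, 0.485, 0.515]
force: [0.6, -0.3, -5.7]
finger_gap: 0.27
```

Run:
```python
from h import *
s=manip.sense(); print(s['t'],s['tcp_pos'],s['force'],s['ft_torque'],s['finger_gap'])
d=snap('wrist','w6')
rowsplan([.524,-.040,.115],np.radians(92.65),10)
```

```text
6.35 [ 0.54096596 -0.31600049  0.1726591 ] [ 0.63885628 -0.3084982  -5.70115605] [0.06751941 0.01465443 0.02699871] 0.27032612978760523
[5.8, 3.4, 27.4, -0.6, 0.0, -0.0]
[5.8, 3.1, 27.5, -0.6, 0.0, -0.0]
[5.8, 2.8, 27.5, -0.6, 0.0, -0.0]
[5.7, 2.5, 27.5, -0.6, 0.0, -0.0]
[5.7, 2.2, 27.5, -0.6, 0.0, -0.0]
[5.7, 1.9, 27.6, -0.6, 0.0, -0.0]
[5.7, 1.6, 27.6, -0.6, 0.0, -0.0]
[5.7, 1.3, 27.6, -0.6, 0.0, -0.0]
[5.7, 1.0, 27.6, -0.6, 0.0, -0.0]
[5.7, 0.7, 27.6, -0.6, 0.0, -0.0]
```

View pics/w6.png

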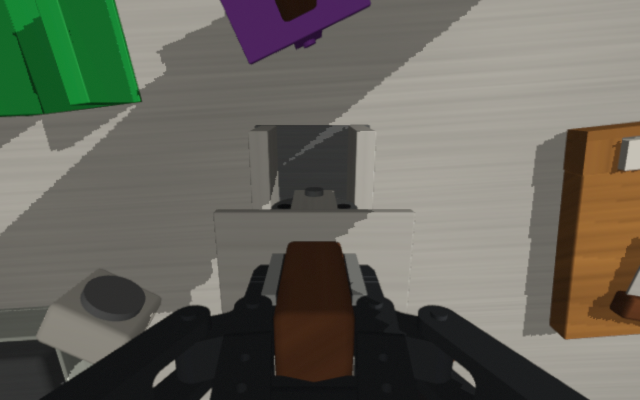

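The roller is held square, with the plate in the image where it was before the lift. The weight reads 5.7 N. Moving over strip_start.

Emit:
{"op": "move_arm", "data": {
  "deltas": [0,3,3,20,-0.6,0,0,0,5,3,28,-0.6,0,0,0,5,3,29,-0.6,0,0,0,5,3,29,-0.6,0,0,0,6,2,29,-0.6,0,0,0,6,2,29,-0.6,0,0,0,6,2,29,-0.6,0,0,0,6,1,29,-0.6,0,0,0,6,1,28,-0.6,0,0,0,6,1,26,-0.6,0,0]
}}

```text
t: 7.4
tcp_pos: [0.5234, -0.0387, 0.118]
tool_rot: [-0.51, 0.489, 0.512, 0.489]
force: [0.5, 0.2, -5.6]
finger_gap: 0.267
```

Emit:
{"op": "move_arm", "data": {
  "deltas": [0,0,0,0,0,0,0,0,0,0,0,0,0,0]
}}

```text
t: 7.6
tcp_pos: [0.5238, -0.0396, 0.1184]
tool_rot: [-0.511, 0.489, 0.512, 0.488]
force: [-0.2, -0.3, -4.6]
finger_gap: 0.275
```

Run:
```python
from h import *
for i in range(1):
    s=manip.sense(); print(s['t'],s['tcp_pos'],s['force'],s['ft_torque'],s['finger_gap'])
plan([.524,-.040,.100],down(np.radians(92.65)))
d=snap('wrist','w7'); d=snap('scene','s7')
s=manip.sense(); print(s['t'],s['force'])
c=cv2.imread('pics/s7.png'); cv2.imwrite('pics/a7.png',cv2.resize(c[100:300,220:420],None,fx=4,fy=3,interpolation=cv2.INTER_CUBIC))
```

```text
7.6 [ 0.52381828 -0.03961492  0.11837664] [-0.22758568 -0.29189267 -4.61686006] [-0.05329174 -0.04723679  0.01307522] 0.2749035974571025
dpos tool mm [18.4 -0.2 -0.4] rot deg [-0.09  0.02 -0.11]
7.7 [ 0.03385077  0.15087453 -4.85573388]
```

View pics/w7.png

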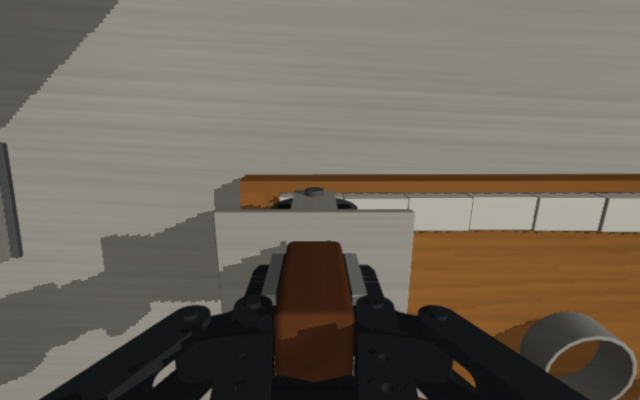

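View pics/a7.png

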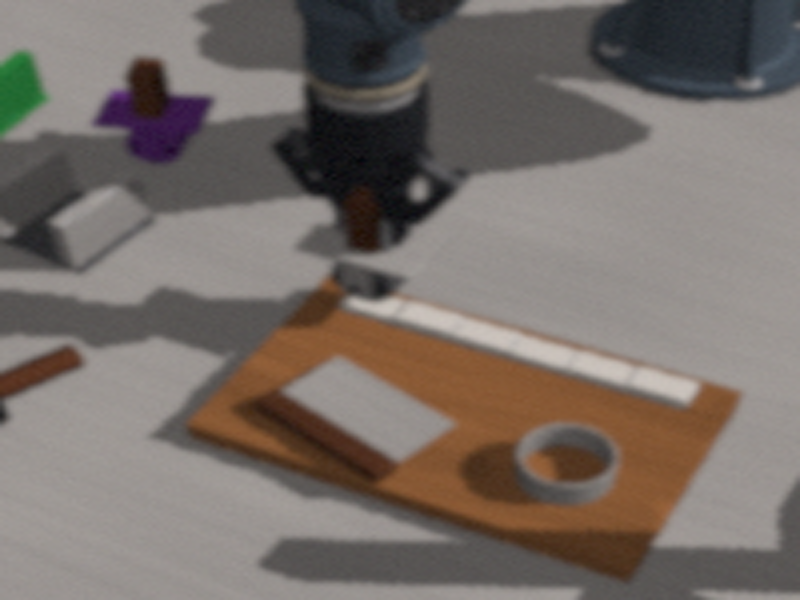

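Run:
```python
from h import *
d=load('w7'); c=cv2.imread('pics/w7.png')
cv2.imwrite('pics/a8.png',cv2.resize(c[170:240,270:640],None,fx=2.1,fy=4,interpolation=cv2.INTER_CUBIC))
u=np.array([-.0463,.9989]); S=np.array([.524,-.040])
# project expected seams
for k in range(6):
    a=22+44*k; p=S+u*a/1000; n=np.array([u[1],-u[0]])
    print(a,proj(d,[[*(p-n*.012),.031],[*(p+n*.012),.031]]).round(1).tolist())
X=cloud(d)
g=d['image'].astype(int).sum(-1)
print(g[222,395:640].tolist())
```

```text
22 [[344.9, 196.3], [344.1, 229.4]]
66 [[409.9, 196.2], [407.2, 229.4]]
110 [[475.3, 196.0], [470.8, 229.4]]
154 [[541.6, 195.9], [535.0, 229.4]]
198 [[608.9, 195.7], [600.4, 229.4]]
242 [[677.8, 195.6], [667.0, 229.5]]
[413, 414, 413, 413, 414, 413, 413, 414, 413, 413, 414, 414, 413, 413, 413, 416, 413, 416, 449, 481, 501, 508, 508, 508, 508, 508, 508, 508, 508, 508, 508, 509, 508, 509, 509, 508, 508, 508, 507, 507, 508, 508, 509, 509, 509, 509, 509, 509, 509, 509, 509, 509, 509, 508, 508, 509, 508, 509, 509, 509, 509, 510, 510, 511, 509, 510, 508, 511, 511, 508, 509, 509, 509, 503, 466, 415, 505, 508, 508, 508, 508, 508, 508, 508, 506, 508, 508, 508, 508, 507, 506, 508, 507, 507, 508, 506, 508, 508, 508, 508, 508, 508, 507, 509, 508, 509, 509, 509, 509, 506, 509, 509, 509, 507, 509, 507, 509, 509, 509, 509, 508, 508, 509, 509, 508, 508, 508, 509, 509, 509, 509, 509, 509, 511, 509, 509, 498, 407, 270, 236, 341, 465, 503, 506, 507, 507, 506, 506, 507, 506, 506, 507, 506, 505, 507, 505, 506, 506, 506, 508, 507, 506, 506, 506, 505, 506, 506, 506, 506, 506, 507, 506, 506, 506, 506, 507, 507, 507, 507, 507, 507, 507, 507, 508, 506, 508, 507, 508, 508, 508, 508, 508, 508, 506, 507, 507, 506, 506, 507, 509, 507, 506, 506, 483, 394, 221, 192, 241, 350, 457, 504, 505, 505, 505, 505, 505, 505, 505, 505, 505, 505, 504, 505, 504, 505, 503, 505, 505, 505, 505, 505, 505, 505, 505, 505, 506, 505, 506, 506, 504, 506, 506, 503, 503, 503]
```

View pics/a8.png

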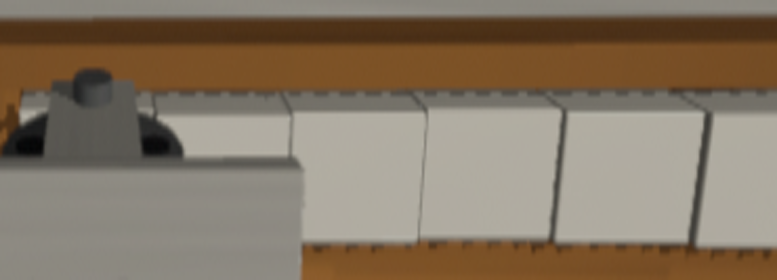

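The seams agree within about 2 mm, so I'm descending onto the first section.

Emit:
{"op": "move_arm", "data": {
  "deltas": [0,9,0,0,0,0,0,0,8,0,-1,0,0,0,0,3,0,0,0,0,0,0,0,0,0,0,0,0,0,0,0,0,0,0,0]
}}

```text
t: 8.2
tcp_pos: [0.5244, -0.0414, 0.0991]
tool_rot: [-0.51, 0.489, 0.511, 0.489]
force: [-0.4, -0.4, -4.6]
finger_gap: 0.266
```

Emit:
{"op": "move_arm", "data": {
  "deltas": [0,1.5,0,0,0,0,0,0,0,0,0,0,0,0]
}}

```text
t: 8.4
tcp_pos: [0.5245, -0.0412, 0.0979]
tool_rot: [0.511, -0.489, -0.511, -0.489]
force: [0.3, 0.2, -4.5]
finger_gap: 0.271
```

Emit:
{"op": "move_arm", "data": {
  "deltas": [0,1.5,0,0,0,0,0,0,0,0,0,0,0,0]
}}

```text
t: 8.6
tcp_pos: [0.5243, -0.0412, 0.0963]
tool_rot: [-0.511, 0.489, 0.511, 0.489]
force: [-0.3, 0.3, -5.2]
finger_gap: 0.275
```

Emit:
{"op": "move_arm", "data": {
  "deltas": [0,1,0,0,0,0,0,0,0,0,0,0,0,0]
}}

```text
t: 8.8
tcp_pos: [0.5243, -0.0412, 0.0952]
tool_rot: [-0.511, 0.489, 0.511, 0.489]
force: [0.5, 0.1, -5.8]
finger_gap: 0.27
```

Emit:
{"op": "move_arm", "data": {
  "deltas": [0,1,0,0,0,0,0,0,0,0,0,0,0,0]
}}

```text
t: 9.0
tcp_pos: [0.5243, -0.0412, 0.0942]
tool_rot: [-0.511, 0.489, 0.511, 0.489]
force: [-1.3, -0.4, -5.4]
finger_gap: 0.266
```

Emit:
{"op": "move_arm", "data": {
  "deltas": [0,0.5,0,0,0,0,0,0,0,0,0,0,0,0]
}}

```text
t: 9.2
tcp_pos: [0.5244, -0.0412, 0.0938]
tool_rot: [-0.511, 0.489, 0.511, 0.489]
force: [1.0, 0.3, -5.2]
finger_gap: 0.269
```

Emit:
{"op": "move_arm", "data": {
  "deltas": [0,0.5,0,0,0,0,0,0,0,0,0,0,0,0]
}}

```text
t: 9.4
tcp_pos: [0.5245, -0.0413, 0.0936]
tool_rot: [0.511, -0.489, -0.511, -0.489]
force: [-1.0, 0.8, -3.2]
finger_gap: 0.267
```

Emit:
{"op": "move_arm", "data": {
  "deltas": [0,0.5,0,0,0,0,0,0,0,0,0,0,0,0]
}}

```text
t: 9.6
tcp_pos: [0.5245, -0.0413, 0.0934]
tool_rot: [0.511, -0.489, -0.51, -0.489]
force: [-1.9, 0.4, 4.2]
finger_gap: 0.266
```

```bash
cat >> h.py <<'E'
def st():
    s=manip.sense(); p,R=tool(s); M=R.as_matrix(); z=M[:,2]; x=M[:,0]
    u=np.array([-.0463,.9989]); S=np.array([.5238,-.0405]); e=p[:2]-S
    print('t',round(s['t'],2),'along',(e@u*1000).round(1),'cross',((e@np.array([u[1],-u[0]]))*1000).round(1),'z-z0',round((p[2]-.0937)*1000,2),'yawz',np.degrees(np.arctan2(z[1],z[0])).round(2),'xaxis',x.round(4),'zz',z[2].round(4),'F',np.array(s['force']).round(1),'T',np.array(s['ft_torque']).round(2),'gap',round(s['finger_gap'],3))
E
python3 -c "
from h import *
st()"
```

```text
t 9.6 along -0.9 cross 0.7 z-z0 -0.26 yawz 92.47 xaxis [ 5.e-04 -3.e-04 -1.e+00] zz -0.0003 F [-1.9  0.4  4.2] T [ 0.02  0.32 -0.02] gap 0.266
```

Emit:
{"op": "move_arm", "data": {
  "deltas": [0,0.4,0,0,0,0,0,0,0,0,0,0,0,0]
}}

```text
t: 9.8
tcp_pos: [0.5246, -0.0414, 0.0934]
tool_rot: [0.511, -0.489, -0.51, -0.489]
force: [-1.1, -0.3, 6.3]
finger_gap: 0.267
```

Emit:
{"op": "move_arm", "data": {
  "deltas": [0,0.2,0,2,0,0,0,0,0,0,2,0,0,0,0,0,0,2,0,0,0,0,0,0,2,0,0,0]
}}

```text
t: 10.2
tcp_pos: [0.5242, -0.0335, 0.0934]
tool_rot: [0.511, -0.489, -0.51, -0.489]
force: [-3.2, -0.7, 7.5]
finger_gap: 0.268
```

```bash
python3 -c "
from h import *
st()"
```

```text
t 10.2 along 7.0 cross 0.7 z-z0 -0.31 yawz 92.49 xaxis [ 9.e-04 -8.e-04 -1.e+00] zz -0.0008 F [-3.2 -0.7  7.5] T [-0.12  0.57 -0.01] gap 0.268
```

Emit:
{"op": "move_arm", "data": {
  "deltas": [0,0,0,2,0,0,0,0,0,0,2,0,0,0,0,0,0,2,0,0,0,0,0,0,2,0,0,0]
}}

```text
t: 10.6
tcp_pos: [0.5241, -0.0267, 0.0934]
tool_rot: [0.512, -0.489, -0.51, -0.488]
force: [-2.2, -4.0, 7.6]
finger_gap: 0.27
```

```bash
python3 -c "
from h import *
st()"
```

```text
t 10.6 along 13.8 cross 0.9 z-z0 -0.26 yawz 92.56 xaxis [ 0.0012 -0.0029 -1.    ] zz -0.003 F [-2.2 -4.   7.6] T [-0.83  0.71 -0.02] gap 0.27
```

Emit:
{"op": "move_arm", "data": {
  "deltas": [0,0,0,2,0,0,0,0,0,0,2,0,0,0]
}}

```text
t: 10.8
tcp_pos: [0.5239, -0.0222, 0.0934]
tool_rot: [0.512, -0.489, -0.51, -0.489]
force: [-2.6, -1.6, 8.0]
finger_gap: 0.267
```

Emit:
{"op": "move_arm", "data": {
  "deltas": [0,0,0,2,0,0,0,0,0,0,2,0,0,0]
}}

```text
t: 11.0
tcp_pos: [0.5236, -0.0176, 0.0933]
tool_rot: [0.511, -0.489, -0.51, -0.489]
force: [-2.4, -0.3, 5.3]
finger_gap: 0.268
```

```bash
python3 -c "
from h import *
st()"
```

```text
t 11.0 along 22.9 cross 0.8 z-z0 -0.39 yawz 92.48 xaxis [ 1.e-03 -7.e-04 -1.e+00] zz -0.0008 F [-2.4 -0.3  5.3] T [-0.05  0.48  0.04] gap 0.268
```

Emit:
{"op": "move_arm", "data": {
  "deltas": [0,0,0,3,0,0,0,0,0,0,3,0,0,0,0,0,0,3,0,0,0,0,0,0,3,0,0,0]
}}

```text
t: 11.4
tcp_pos: [0.523, -0.0051, 0.0923]
tool_rot: [0.511, -0.489, -0.511, -0.489]
force: [-1.4, -0.4, 3.8]
finger_gap: 0.266
```

Emit:
{"op": "move_arm", "data": {
  "deltas": [0,0.5,0,2,0,0,0,0,0.5,0,2,0,0,0]
}}

```text
t: 11.6
tcp_pos: [0.5229, -0.0012, 0.092]
tool_rot: [0.511, -0.489, -0.51, -0.489]
force: [-2.5, -1.1, 14.7]
finger_gap: 0.269
```

Emit:
{"op": "move_arm", "data": {
  "deltas": [0,0.5,0,1,0,0,0,0,0.2,0,1,0,0,0]
}}

```text
t: 11.8
tcp_pos: [0.5229, 0.0007, 0.092]
tool_rot: [0.511, -0.489, -0.51, -0.489]
force: [-4.0, -0.7, 17.0]
finger_gap: 0.262
```

```bash
python3 -c "
from h import *
st()"
```

```text
t 11.8 along 41.2 cross 1.0 z-z0 -1.71 yawz 92.5 xaxis [ 9.e-04 -6.e-04 -1.e+00] zz -0.0007 F [-4.  -0.7 17. ] T [-0.16  0.92  0.02] gap 0.262
```

Emit:
{"op": "move_arm", "data": {
  "deltas": [0,0,0,1,0,0,0,0,0,0,0,0,0,0]
}}

```text
t: 12.0
tcp_pos: [0.5228, 0.0018, 0.092]
tool_rot: [0.511, -0.489, -0.51, -0.489]
force: [-3.2, 0.6, 15.3]
finger_gap: 0.268
```

```bash
python3 -c "
from h import *
st(); s=manip.sense(); print(s['tau'])"
```

```text
t 12.0 along 42.3 cross 1.0 z-z0 -1.7 yawz 92.5 xaxis [ 1.1e-03 -5.0e-04 -1.0e+00] zz -0.0005 F [-3.2  0.6 15.3] T [-0.01  0.83  0.01] gap 0.268
[ 1.27630164e-01 -3.26759040e+01 -9.54285890e+00  2.09218562e-01
 -1.20188266e+00  5.37767715e-03]
```

Emit:
{"op": "move_arm", "data": {
  "deltas": [0,-0.2,0,3,0,0,0,0,-0.2,0,3,0,0,0,0,0,0,2,0,0,0,0,0,0,2,0,0,0]
}}

```text
t: 12.4
tcp_pos: [0.5224, 0.0118, 0.092]
tool_rot: [0.511, -0.489, -0.51, -0.489]
force: [-3.2, -0.0, 11.8]
finger_gap: 0.27
```

Emit:
{"op": "move_arm", "data": {
  "deltas": [0,0,0,2,0,0,0,0,0,0,2,0,0,0]
}}

```text
t: 12.6
tcp_pos: [0.5224, 0.0147, 0.0921]
tool_rot: [0.512, -0.489, -0.51, -0.488]
force: [-2.9, -5.5, 12.3]
finger_gap: 0.267
```

```bash
python3 -c "
from h import *
st()"
```

```text
t 12.6 along 55.2 cross 1.1 z-z0 -1.58 yawz 92.58 xaxis [ 0.0011 -0.0027 -1.    ] zz -0.0028 F [-2.9 -5.5 12.3] T [-1.23  0.8  -0.02] gap 0.267
```

Emit:
{"op": "move_arm", "data": {
  "deltas": [0,0,0,2,0,0,0,0,0,0,2,0,0,0]
}}

```text
t: 12.8
tcp_pos: [0.5222, 0.0186, 0.0921]
tool_rot: [0.512, -0.489, -0.51, -0.488]
force: [-3.9, -3.1, 12.2]
finger_gap: 0.27
```

Emit:
{"op": "move_arm", "data": {
  "deltas": [0,0,0,2,0,0,0,0,0,0,2,0,0,0]
}}

```text
t: 13.0
tcp_pos: [0.522, 0.0232, 0.0921]
tool_rot: [0.511, -0.489, -0.51, -0.489]
force: [-2.8, -1.1, 12.1]
finger_gap: 0.272
```

Emit:
{"op": "move_arm", "data": {
  "deltas": [0,0,0,2,0,0,0,0,0,0,2,0,0,0]
}}

```text
t: 13.2
tcp_pos: [0.5217, 0.0279, 0.0918]
tool_rot: [0.511, -0.489, -0.51, -0.489]
force: [-1.9, -0.1, 9.0]
finger_gap: 0.268
```

```bash
python3 -c "
from h import *
st()"
```

```text
t 13.2 along 68.4 cross 1.0 z-z0 -1.92 yawz 92.47 xaxis [ 9.e-04 -0.e+00 -1.e+00] zz -0.0001 F [-1.9 -0.1  9. ] T [0.08 0.43 0.01] gap 0.268
```

Emit:
{"op": "move_arm", "data": {
  "deltas": [0,0,0,3,0,0,0,0,0,0,3,0,0,0,0,0,0,3,0,0,0,0,0.3,0,2,0,0,0]
}}

```text
t: 13.6
tcp_pos: [0.5212, 0.0389, 0.0914]
tool_rot: [0.511, -0.489, -0.51, -0.489]
force: [-3.4, -1.0, 11.5]
finger_gap: 0.268
```

Emit:
{"op": "move_arm", "data": {
  "deltas": [0,0.5,0,1.5,0,0,0,0,0.5,0,1.5,0,0,0]
}}

```text
t: 13.8
tcp_pos: [0.5212, 0.0418, 0.0912]
tool_rot: [0.511, -0.489, -0.51, -0.489]
force: [-3.9, -0.8, 19.2]
finger_gap: 0.269
```

```bash
python3 -c "
from h import *
st()"
```

```text
t 13.8 along 82.3 cross 1.2 z-z0 -2.5 yawz 92.5 xaxis [ 1.e-03 -5.e-04 -1.e+00] zz -0.0005 F [-3.9 -0.8 19.2] T [-0.2   0.98 -0.  ] gap 0.269
```

Emit:
{"op": "move_arm", "data": {
  "deltas": [0,0,0,2,0,0,0,0,0,0,2,0,0,0]
}}

```text
t: 14.0
tcp_pos: [0.521, 0.0457, 0.0913]
tool_rot: [0.511, -0.489, -0.51, -0.489]
force: [-3.6, -1.5, 16.6]
finger_gap: 0.269
```

Emit:
{"op": "move_arm", "data": {
  "deltas": [0,0,0,2,0,0,0,0,-0.3,0,2,0,0,0]
}}

```text
t: 14.2
tcp_pos: [0.5207, 0.0498, 0.0913]
tool_rot: [0.511, -0.489, -0.51, -0.489]
force: [-3.8, -0.4, 12.0]
finger_gap: 0.27
```

```bash
python3 -c "
from h import *
st()"
```

```text
t 14.2 along 90.4 cross 1.1 z-z0 -2.4 yawz 92.49 xaxis [ 1.1e-03 -3.0e-04 -1.0e+00] zz -0.0004 F [-3.8 -0.4 12. ] T [-0.12  0.66 -0.03] gap 0.27
```

Emit:
{"op": "move_arm", "data": {
  "deltas": [0,0,0,3,0,0,0,0,0,0,2,0,0,0,0,0,0,2,0,0,0]
}}

```text
t: 14.5
tcp_pos: [0.5204, 0.0569, 0.0913]
tool_rot: [0.511, -0.489, -0.51, -0.489]
force: [-2.5, -0.7, 14.7]
finger_gap: 0.267
```

Emit:
{"op": "move_arm", "data": {
  "deltas": [0,0,0,2,0,0,0,0,0,0,2,0,0,0]
}}

```text
t: 14.7
tcp_pos: [0.5204, 0.0602, 0.0913]
tool_rot: [0.512, -0.489, -0.51, -0.489]
force: [-3.7, -5.9, 15.2]
finger_gap: 0.269
```

Emit:
{"op": "move_arm", "data": {
  "deltas": [0,0,0,2,0,0,0,0,0,0,2,0,0,0]
}}

```text
t: 14.9
tcp_pos: [0.5202, 0.0641, 0.0913]
tool_rot: [0.512, -0.489, -0.51, -0.489]
force: [-3.4, -3.1, 14.9]
finger_gap: 0.27
```

Emit:
{"op": "move_arm", "data": {
  "deltas": [0,0,0,2,0,0,0,0,0,0,2,0,0,0]
}}

```text
t: 15.1
tcp_pos: [0.52, 0.0686, 0.0913]
tool_rot: [0.511, -0.489, -0.51, -0.489]
force: [-2.2, -0.8, 14.3]
finger_gap: 0.268
```

```bash
python3 -c "
from h import *
st()"
```

```text
t 15.1 along 109.1 cross 1.3 z-z0 -2.44 yawz 92.48 xaxis [ 1.2e-03 -5.0e-04 -1.0e+00] zz -0.0005 F [-2.2 -0.8 14.3] T [-0.14  0.69 -0.  ] gap 0.268
```

Emit:
{"op": "move_arm", "data": {
  "deltas": [0,0,0,3,0,0,0,0,0,0,3,0,0,0,0,0,0,3,0,0,0]
}}

```text
t: 15.4
tcp_pos: [0.5195, 0.0779, 0.0901]
tool_rot: [0.511, -0.489, -0.51, -0.489]
force: [-1.0, -1.1, 3.8]
finger_gap: 0.267
```

Emit:
{"op": "move_arm", "data": {
  "deltas": [0,0.3,0,2,0,0,0,0,0.3,0,2,0,0,0]
}}

```text
t: 15.6
tcp_pos: [0.5194, 0.0818, 0.0895]
tool_rot: [0.511, -0.489, -0.511, -0.489]
force: [-2.2, -1.3, 9.2]
finger_gap: 0.269
```

```bash
python3 -c "
from h import *
st()"
```

```text
t 15.6 along 122.4 cross 1.3 z-z0 -4.19 yawz 92.48 xaxis [ 6.e-04 -1.e-04 -1.e+00] zz -0.0001 F [-2.2 -1.3  9.2] T [-0.14  0.36 -0.01] gap 0.269
```

Emit:
{"op": "move_arm", "data": {
  "deltas": [0,0.3,0,2,0,0,0,0,0.3,0,2,0,0,0]
}}

```text
t: 15.8
tcp_pos: [0.5193, 0.0857, 0.0894]
tool_rot: [0.511, -0.489, -0.51, -0.489]
force: [-3.2, -0.3, 12.3]
finger_gap: 0.27
```

Emit:
{"op": "move_arm", "data": {
  "deltas": [0,0.2,0,2,0,0,0,0,0,0,2,0,0,0]
}}

```text
t: 16.0
tcp_pos: [0.5191, 0.0897, 0.0895]
tool_rot: [0.511, -0.489, -0.51, -0.489]
force: [-2.0, -0.9, 12.0]
finger_gap: 0.269
```

```bash
python3 -c "
from h import *
st()"
```

```text
t 16.0 along 130.3 cross 1.4 z-z0 -4.24 yawz 92.48 xaxis [ 1.e-03 -2.e-04 -1.e+00] zz -0.0002 F [-2.  -0.9 12. ] T [-0.12  0.57 -0.03] gap 0.269
```

Emit:
{"op": "move_arm", "data": {
  "deltas": [0,0.4,0,1,0,0,0,0,0,0,1,0,0,0]
}}

```text
t: 16.2
tcp_pos: [0.5191, 0.0917, 0.0894]
tool_rot: [0.511, -0.489, -0.51, -0.489]
force: [-2.3, -0.3, 14.7]
finger_gap: 0.27
```

```bash
python3 -c "
from h import *
st()"
```

```text
t 16.2 along 132.3 cross 1.4 z-z0 -4.29 yawz 92.48 xaxis [ 1.2e-03 -2.0e-04 -1.0e+00] zz -0.0003 F [-2.3 -0.3 14.7] T [-0.09  0.69  0.01] gap 0.27
```

Emit:
{"op": "move_arm", "data": {
  "deltas": [0,-0.2,0,2,0,0,0,0,-0.2,0,2,0,0,0,0,0,0,2,0,0,0]
}}

```text
t: 16.5
tcp_pos: [0.5187, 0.0977, 0.0894]
tool_rot: [0.511, -0.489, -0.51, -0.489]
force: [-2.7, -2.4, 11.7]
finger_gap: 0.265
```

Emit:
{"op": "move_arm", "data": {
  "deltas": [0,0,0,2,0,0,0,0,0,0,2,0,0,0]
}}

```text
t: 16.7
tcp_pos: [0.5187, 0.1, 0.0895]
tool_rot: [0.512, -0.489, -0.51, -0.488]
force: [-3.2, -8.5, 13.1]
finger_gap: 0.267
```

```bash
python3 -c "
from h import *
st()"
```

```text
t 16.7 along 140.6 cross 1.4 z-z0 -4.19 yawz 92.61 xaxis [ 9.0e-04 -3.6e-03 -1.0e+00] zz -0.0036 F [-3.2 -8.5 13.1] T [-1.72  0.6  -0.02] gap 0.267
```

Emit:
{"op": "move_arm", "data": {
  "deltas": [0,0,0,2,0,0,0,0,-0.2,0,2,0,0,0]
}}

```text
t: 16.9
tcp_pos: [0.5186, 0.1041, 0.0896]
tool_rot: [0.512, -0.489, -0.51, -0.488]
force: [-2.6, -5.8, 9.7]
finger_gap: 0.272
```

Emit:
{"op": "move_arm", "data": {
  "deltas": [0,-0.3,0,2,0,0,0,0,-0.3,0,1.5,0,0,0]
}}

```text
t: 17.1
tcp_pos: [0.5184, 0.1081, 0.09]
tool_rot: [0.512, -0.489, -0.51, -0.489]
force: [-2.2, -4.1, 11.1]
finger_gap: 0.268
```

```bash
python3 -c "
from h import *
st()"
```

```text
t 17.1 along 148.7 cross 1.5 z-z0 -3.71 yawz 92.54 xaxis [ 9.e-04 -2.e-03 -1.e+00] zz -0.002 F [-2.2 -4.1 11.1] T [-0.87  0.5   0.02] gap 0.268
```

Emit:
{"op": "move_arm", "data": {
  "deltas": [0,-0.2,0,1.5,0,0,0,0,-0.2,0,1.5,0,0,0]
}}

```text
t: 17.3
tcp_pos: [0.5182, 0.1116, 0.0906]
tool_rot: [0.511, -0.489, -0.51, -0.489]
force: [-2.5, -1.7, 11.1]
finger_gap: 0.269
```

Emit:
{"op": "move_arm", "data": {
  "deltas": [0,0,0,2,0,0,0,0,0,0,2,0,0,0]
}}

```text
t: 17.5
tcp_pos: [0.518, 0.1161, 0.0907]
tool_rot: [0.511, -0.489, -0.51, -0.489]
force: [-3.1, -0.5, 12.4]
finger_gap: 0.276
```

```bash
python3 -c "
from h import *
st()"
```

```text
t 17.5 along 156.7 cross 1.4 z-z0 -2.98 yawz 92.47 xaxis [ 1.e-03 -2.e-04 -1.e+00] zz -0.0002 F [-3.1 -0.5 12.4] T [-0.15  0.57 -0.01] gap 0.276
```

Emit:
{"op": "move_arm", "data": {
  "deltas": [0,0,0,3,0,0,0,0,0.2,0,3,0,0,0,0,0.2,0,3,0,0,0]
}}

```text
t: 17.8
tcp_pos: [0.5177, 0.1252, 0.0907]
tool_rot: [0.511, -0.489, -0.51, -0.489]
force: [-3.0, -0.6, 18.0]
finger_gap: 0.27
```

Emit:
{"op": "move_arm", "data": {
  "deltas": [0,0.2,0,3,0,0,0,0,0,0,3,0,0,0]
}}

```text
t: 18.0
tcp_pos: [0.5174, 0.1313, 0.0907]
tool_rot: [0.511, -0.489, -0.51, -0.489]
force: [-3.3, 0.3, 17.0]
finger_gap: 0.268
```

```bash
python3 -c "
from h import *
st()"
```

```text
t 18.0 along 171.9 cross 1.6 z-z0 -2.98 yawz 92.47 xaxis [ 1.3e-03 -1.0e-04 -1.0e+00] zz -0.0001 F [-3.3  0.3 17. ] T [-0.19  0.77  0.  ] gap 0.268
```

Emit:
{"op": "move_arm", "data": {
  "deltas": [0,-0.2,0,3,0,0,0,0,-0.2,0,3,0,0,0,0,0,0,3,0,0,0]
}}

```text
t: 18.3
tcp_pos: [0.517, 0.1404, 0.0908]
tool_rot: [0.511, -0.489, -0.51, -0.489]
force: [-2.9, -0.0, 13.4]
finger_gap: 0.269
```

```bash
python3 -c "
from h import *
st()"
```

```text
t 18.3 along 181.0 cross 1.6 z-z0 -2.93 yawz 92.47 xaxis [ 1.2e-03  1.0e-04 -1.0e+00] zz 0.0 F [-2.9 -0.  13.4] T [-0.2   0.6   0.02] gap 0.269
```

Emit:
{"op": "move_arm", "data": {
  "deltas": [0,0,0,2,0,0,0,0,0,0,2,0,0,0]
}}

```text
t: 18.5
tcp_pos: [0.5169, 0.1428, 0.0908]
tool_rot: [0.512, -0.489, -0.51, -0.488]
force: [-3.0, -7.4, 14.2]
finger_gap: 0.269
```

```bash
python3 -c "
from h import *
st()"
```

```text
t 18.5 along 183.4 cross 1.6 z-z0 -2.86 yawz 92.6 xaxis [ 0.0012 -0.0031 -1.    ] zz -0.0032 F [-3.  -7.4 14.2] T [-1.61  0.65 -0.02] gap 0.269
```

Emit:
{"op": "move_arm", "data": {
  "deltas": [0,-0.1,0,2,0,0,0,0,-0.2,0,2,0,0,0]
}}

```text
t: 18.7
tcp_pos: [0.5168, 0.1465, 0.0909]
tool_rot: [0.512, -0.489, -0.51, -0.488]
force: [-1.7, -5.8, 11.6]
finger_gap: 0.266
```

Emit:
{"op": "move_arm", "data": {
  "deltas": [0,-0.3,0,1.5,0,0,0,0,-0.3,0,1.5,0,0,0]
}}

```text
t: 18.9
tcp_pos: [0.5166, 0.1496, 0.0913]
tool_rot: [0.512, -0.489, -0.51, -0.488]
force: [-2.5, -6.5, 11.6]
finger_gap: 0.268
```

```bash
python3 -c "
from h import *
st()"
```

```text
t 18.9 along 190.3 cross 1.7 z-z0 -2.44 yawz 92.57 xaxis [ 9.0e-04 -2.9e-03 -1.0e+00] zz -0.003 F [-2.5 -6.5 11.6] T [-1.38  0.48  0.04] gap 0.268
```

Emit:
{"op": "move_arm", "data": {
  "deltas": [0,-0.4,0,1.5,0,0,0,0,-0.3,0,1.5,0,0,0]
}}

```text
t: 19.1
tcp_pos: [0.5165, 0.153, 0.0922]
tool_rot: [0.512, -0.489, -0.51, -0.489]
force: [-1.5, -4.3, 14.2]
finger_gap: 0.269
```

Emit:
{"op": "move_arm", "data": {
  "deltas": [0,-0.2,0,2,0,0,0,0,-0.1,0,2,0,0,0]
}}

```text
t: 19.3
tcp_pos: [0.5163, 0.1578, 0.0927]
tool_rot: [0.511, -0.489, -0.51, -0.489]
force: [-2.4, -1.1, 13.7]
finger_gap: 0.267
```

Emit:
{"op": "move_arm", "data": {
  "deltas": [0,0,0,2,0,0,0,0,0,0,2,0,0,0]
}}

```text
t: 19.5
tcp_pos: [0.516, 0.1622, 0.0928]
tool_rot: [0.511, -0.489, -0.51, -0.489]
force: [-4.0, 0.1, 15.0]
finger_gap: 0.265
```

```bash
python3 -c "
from h import *
st()"
```

```text
t 19.5 along 202.9 cross 1.6 z-z0 -0.93 yawz 92.47 xaxis [ 1.2e-03  1.0e-04 -1.0e+00] zz 0.0 F [-4.   0.1 15. ] T [-0.15  0.71  0.04] gap 0.265
```

Emit:
{"op": "move_arm", "data": {
  "deltas": [0,0.1,0,3,0,0,0,0,0.1,0,3,0,0,0,0,0,0,3,0,0,0,0,0,0,3,0,0,0]
}}

```text
t: 19.9
tcp_pos: [0.5156, 0.1743, 0.0928]
tool_rot: [0.511, -0.489, -0.51, -0.489]
force: [-3.0, -0.5, 15.5]
finger_gap: 0.267
```

Emit:
{"op": "move_arm", "data": {
  "deltas": [0,0.1,0,3,0,0,0,0,0,0,3,0,0,0,0,0,0,2,0,0,0,0,0,0,0,0,0,0]
}}

```text
t: 20.3
tcp_pos: [0.5152, 0.1827, 0.0928]
tool_rot: [0.511, -0.489, -0.51, -0.49]
force: [-3.6, 0.7, 14.9]
finger_gap: 0.268
```

```bash
python3 -c "
from h import *
st()"
```

```text
t 20.3 along 223.4 cross 1.7 z-z0 -0.9 yawz 92.47 xaxis [ 1.5e-03  7.0e-04 -1.0e+00] zz 0.0006 F [-3.6  0.7 14.9] T [0.11 0.76 0.02] gap 0.268
```

The pass is finished and every stop was felt. I'll lift and check the section heights by camera.

Emit:
{"op": "move_arm", "data": {
  "deltas": [0,-2,0,0,0,0,0,0,-10,0,0,0,0,0,0,-25,0,-5,0,0,0,0,-30,0,-20,0,0,0,0,-30,0,-30,0,0,0,0,-30,0,-40,0,0,0,0,-20,10,-40,0,0,0,0,-10,10,-20,0,0,0,0,0,0,0,0,0,0,0,0,0,0,0,0,0]
}}

```text
t: 21.3
tcp_pos: [0.5009, 0.0262, 0.2476]
tool_rot: [-0.51, 0.49, 0.511, 0.49]
force: [-0.6, -0.3, -4.8]
finger_gap: 0.264
```

Run:
```python
from h import *
st()
d=snap('wrist','w9'); d2=snap('top','t9')
S=np.array([.5235,-.0407]);u=np.array([-.0463,.9989]);n=np.array([u[1],-u[0]])
for tag in ['w1','w9','top0','t9']:
    X=cloud(load(tag)); e=X[...,:2]-S; a=e@u; b=e@n; r=[]
    for k in range(6):
        m=(abs(a-.044*k)<.015)&(abs(b)<.008)&(X[...,2]<.045); r.append((round(np.median(X[m][:,2])*1000,2),int(m.sum())))
    mb=(a>0)&(a<.2)&(b>.018)&(b<.03)&(X[...,2]<.06); print(tag,r,'board',np.median(X[mb][:,2])*1000)
```

```text
t 21.3 along 67.7 cross -19.8 z-z0 153.89 yawz 92.36 xaxis [-1.1e-03  9.0e-04 -1.0e+00] zz 0.001 F [-0.6 -0.3 -4.8] T [ 0.04  0.   -0.  ] gap 0.264
w1 [(np.float64(29.33), 290), (np.float64(32.54), 296), (np.float64(31.22), 294), (np.float64(29.4), 290), (np.float64(30.66), 302), (np.float64(32.62), 301)] board 23.33473585048346
w9 [(np.float64(29.32), 407), (np.float64(27.92), 276), (np.float64(27.35), 239), (np.float64(25.37), 401), (np.float64(26.76), 403), (np.float64(28.79), 404)] board 23.303817561973055
top0 [(np.float64(28.92), 45), (np.float64(32.81), 39), (np.float64(30.17), 44), (np.float64(29.7), 44), (np.float64(31.05), 39), (np.float64(32.23), 44)] board 22.77243874614481
t9 [(np.float64(28.19), 11), (np.float64(nan), 0), (np.float64(nan), 0), (np.float64(nan), 0), (np.float64(nan), 0), (np.float64(27.31), 44)] board 24.063530218068486
  return _methods._mean(a, axis=axis, dtype=dtype,
  ret = ret.dtype.type(ret / rcount)
```

View pics/w9.png

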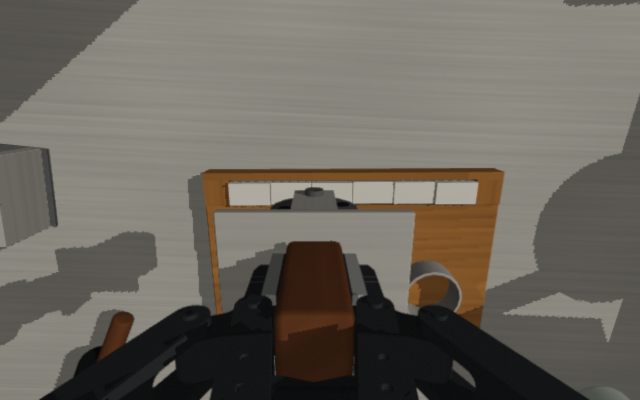

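The strip heights now read -1.4, -2.0, -3.95, -2.6 and -0.5 mm relative to the first section. These match the felt stops (-1.5, -2.2, -4.0, -2.7, -0.7). In w9 the plate edge is at (215-414, 211), as it was right after gripping, so the roller hasn't slipped. Back to the rack.

Run:
```python
from h import *
R=Ro.from_quat([-0.485,0.515,0.484,0.515]).as_matrix(); print(np.degrees(np.arctan2(R[1,2],R[0,2])),R[:,0])
rowsplan([.5417,-.3171,.19],np.radians(86.6),12)
```

```text
86.50426523334963 [ 9.69066866e-04 -1.03007107e-03 -9.99999000e-01]
[4.7, -2.2, -28.8, 0.5, 0.0, -0.0]
[4.7, -2.4, -28.8, 0.5, 0.0, -0.0]
[4.7, -2.6, -28.8, 0.5, 0.0, -0.0]
[4.7, -2.9, -28.7, 0.5, 0.0, -0.0]
[4.7, -3.1, -28.7, 0.5, 0.0, -0.0]
[4.7, -3.4, -28.7, 0.5, 0.0, -0.0]
[4.7, -3.6, -28.7, 0.5, 0.0, -0.0]
[4.7, -3.9, -28.6, 0.5, 0.0, -0.0]
[4.8, -4.1, -28.6, 0.5, 0.0, -0.0]
[4.8, -4.4, -28.6, 0.5, 0.0, -0.0]
[4.8, -4.6, -28.5, 0.5, 0.0, -0.0]
[4.8, -4.8, -28.5, 0.5, 0.0, -0.0]
```

Emit:
{"op": "move_arm", "data": {
  "deltas": [0,3,-1,-20,0.4,0,0,0,5,-3,-30,0.5,0,0,0,5,-3,-30,0.5,0,0,0,5,-3,-30,0.5,0,0,0,5,-3,-30,0.5,0,0,0,5,-4,-30,0.5,0,0,0,5,-4,-30,0.5,0,0,0,5,-4,-30,0.5,0,0,0,5,-4,-30,0.5,0,0,0,5,-4,-30,0.5,0,0]
}}

```text
t: 22.4
tcp_pos: [0.5361, -0.2632, 0.1984]
tool_rot: [-0.489, 0.51, 0.491, 0.51]
force: [-0.5, 0.5, -6.0]
finger_gap: 0.268
```

Emit:
{"op": "move_arm", "data": {
  "deltas": [0,4,-4,-28,0.5,0,0,0,4,-4,-20,0.5,0,0,0,0,0,0,0,0,0,0,0,0,0,0,0,0]
}}

```text
t: 22.8
tcp_pos: [0.5413, -0.3108, 0.1909]
tool_rot: [-0.484, 0.515, 0.486, 0.515]
force: [0.4, 0.7, -4.9]
finger_gap: 0.27
```

Run:
```python
from h import *
st()
d=snap('wrist','w10')
plan([.5417,-.3171,.10],down(np.radians(86.55)))
```

```text
t 22.8 along -270.9 cross 5.0 z-z0 97.2 yawz 86.58 xaxis [-0.0018  0.0025 -1.    ] zz 0.0024 F [ 0.4  0.7 -4.9] T [-0.04  0.07 -0.  ] gap 0.27
dpos tool mm [91.2 -1.  -7. ] rot deg [ 0.07  0.13 -0.1 ]
```

View pics/w10.png

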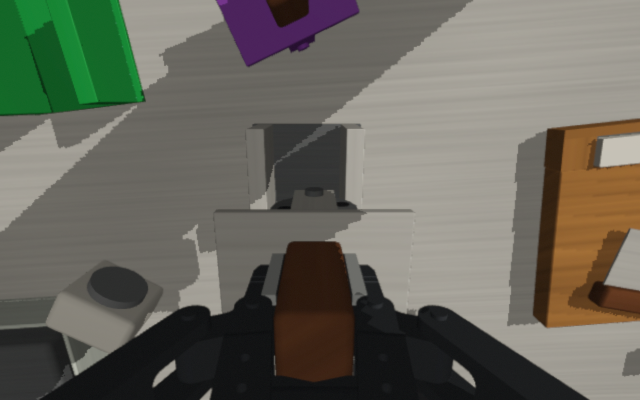

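Emit:
{"op": "move_arm", "data": {
  "deltas": [0,15,0,-3.5,0,0,0,0,20,-0.5,-3,0,0,0,0,13,0,0,0,0,0,0,0,0,0,0,0,0,0,0,0,0,0,0,0]
}}

```text
t: 23.35
tcp_pos: [0.5414, -0.3178, 0.1437]
tool_rot: [-0.485, 0.515, 0.485, 0.515]
force: [0.1, -0.4, -4.6]
finger_gap: 0.267
```

Run:
```python
from h import *
st(); plan([.5417,-.3171,.0776],down(np.radians(86.55)))
```

```text
t 23.35 along -277.8 cross 4.8 z-z0 49.98 yawz 86.6 xaxis [-8.e-04  8.e-04 -1.e+00] zz 0.0007 F [ 0.1 -0.4 -4.6] T [ 0.02 -0.03  0.01] gap 0.267
dpos tool mm [66.1 -0.3  0.7] rot deg [ 0.05  0.04 -0.05]
```

Aligned. Lowering to about 4 mm above rest.

Emit:
{"op": "move_arm", "data": {
  "deltas": [0,12,0,0.6,0,0,0,0,18,0,0,0,0,0,0,18,0,0,0,0,0,0,12,0,0,0,0,0,0,6,0,0,0,0,0,0,0,0,0,0,0,0,0,0,0,0,0,0,0]
}}

```text
t: 24.05
tcp_pos: [0.5421, -0.3182, 0.0786]
tool_rot: [-0.485, 0.515, 0.484, 0.515]
force: [-0.4, -0.1, -4.7]
finger_gap: 0.269
```

Emit:
{"op": "move_arm", "data": {
  "deltas": [0,1.5,0,0,0,0,0,0,1,0,0,0,0,0,0,0,0,0,0,0,0]
}}

```text
t: 24.35
tcp_pos: [0.5417, -0.3179, 0.076]
tool_rot: [-0.485, 0.515, 0.485, 0.515]
force: [0.7, 0.1, -5.6]
finger_gap: 0.272
```

Emit:
{"op": "move_arm", "data": {
  "deltas": [0,0.7,0,0,0,0,0,0,0,0,0,0,0,0]
}}

```text
t: 24.55
tcp_pos: [0.5416, -0.3178, 0.075]
tool_rot: [-0.485, 0.515, 0.485, 0.515]
force: [0.3, 0.0, -5.6]
finger_gap: 0.273
```

Run:
```python
from h import *
st(); plan([.5417,-.3171,.0736],down(np.radians(86.55)))
```

```text
t 24.55 along -277.8 cross 4.9 z-z0 -18.73 yawz 86.57 xaxis [ 1.e-04 -1.e-04 -1.e+00] zz -0.0001 F [ 0.3  0.  -5.6] T [-0.01 -0.01  0.02] gap 0.273
dpos tool mm [ 1.4 -0.1  0.7] rot deg [ 0.02 -0.    0.  ]
```

Emit:
{"op": "move_arm", "data": {
  "deltas": [0,0.7,0,0.7,0,0,0,0,0,0,0,0,0,0]
}}

```text
t: 24.75
tcp_pos: [0.5415, -0.3169, 0.0741]
tool_rot: [-0.485, 0.515, 0.485, 0.515]
force: [-0.4, 0.5, -5.3]
finger_gap: 0.272
```

Emit:
{"op": "move_arm", "data": {
  "deltas": [0,0.6,0,0,0,0,0,0,0,0,0,0,0,0]
}}

```text
t: 24.95
tcp_pos: [0.5417, -0.3171, 0.0736]
tool_rot: [-0.485, 0.515, 0.485, 0.515]
force: [1.2, 0.4, -4.9]
finger_gap: 0.269
```

Emit:
{"op": "move_arm", "data": {
  "deltas": [0,0.3,0,0,0,0,0,0,0,0,0,0,0,0]
}}

```text
t: 25.15
tcp_pos: [0.5416, -0.3171, 0.0736]
tool_rot: [-0.485, 0.515, 0.485, 0.515]
force: [-0.5, -0.1, -3.2]
finger_gap: 0.269
```

Emit:
{"op": "move_arm", "data": {
  "deltas": [0,0.2,0,0,0,0,0,0,0,0,0,0,0,0,30,0,0,0,0,0,0,50,0,0,0,0,0,0,60,0,0,0,0,0,0,60,0,0,0,0,0,0,60,0,0,0,0,0,0]
}}

```text
t: 25.85
tcp_pos: [0.5417, -0.3173, 0.0732]
tool_rot: [-0.485, 0.515, 0.485, 0.515]
force: [0.6, -0.5, 0.0]
finger_gap: 0.701
```

Run:
```python
from h import *
st(); snap('wrist','w11')
```

```text
t 25.85 along -277.3 cross 5.1 z-z0 -20.5 yawz 86.56 xaxis [ 3.e-04 -3.e-04 -1.e+00] zz -0.0002 F [ 0.6 -0.5  0. ] T [ 0.07 -0.05  0.02] gap 0.701
```

View pics/w11.png

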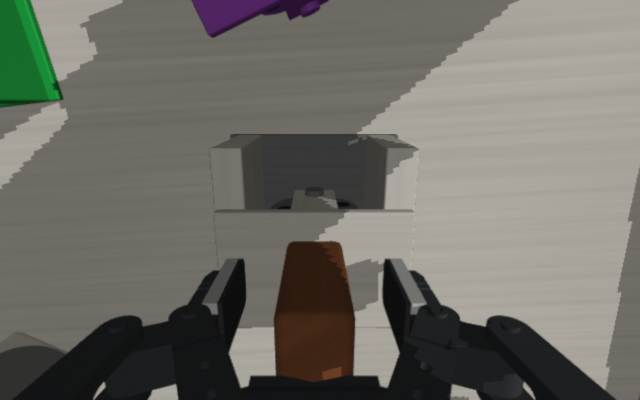

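The roller hangs as before: plate at (214-414, 211) and walls at (212-417, 135-210), matching w5. The jaws are free. Retreating to check.

Emit:
{"op": "move_arm", "data": {
  "deltas": [60,-5,0,0,0,0,0,60,-15,0,0,0,0,0,60,-25,0,0,0,0,0,60,-25,0,0,0,0,0,60,-30,5,0,0,0,0,60,-30,20,0,0,0,0,60,-15,15,0,0,0,0,85,0,0,0,0,0,0,85,0,0,0,0,0,0]
}}

```text
t: 26.8
tcp_pos: [0.502, -0.3149, 0.2191]
tool_rot: [-0.485, 0.515, 0.484, 0.515]
force: [-0.8, 0.3, 0.0]
finger_gap: 0.991
```

Run:
```python
from h import *
st()
d=snap('wrist','w12')
X=cloud(d)
m=(X[...,0]>.47)&(X[...,0]<.63)&(X[...,1]>-.38)&(X[...,1]<-.255)
P=X[m]
for lo,hi in [(.059,.0675),(.0695,.078),(.124,.14)]:
    q=P[(P[:,2]>lo)&(P[:,2]<hi)]
    print(lo,len(q),np.median(q[:,2]).round(4),cv2.minAreaRect(q[:,:2].astype(np.float32)))
rowsplan([.45,.07,.30],np.radians(90),10)
```

```text
t 26.8 along -273.1 cross -34.5 z-z0 125.37 yawz 86.54 xaxis [ 0.0017 -0.0012 -1.    ] zz -0.0011 F [-0.8  0.3  0. ] T [0.   0.07 0.05] gap 0.991
0.059 1157 0.0652 ((0.5315697193145752, -0.31649282574653625), (0.09023524820804596, 0.08989036083221436), 86.4905014038086)
0.0695 4584 0.0713 ((0.5424501895904541, -0.3170315623283386), (0.08795993775129318, 0.058341823518276215), 86.5768814086914)
0.124 1391 0.1291 ((0.5419060587882996, -0.3168313801288605), (0.023946503177285194, 0.03329060971736908), 86.34956359863281)
[-8.2, 7.5, 38.1, -0.3, 0.0, 0.0]
[-8.2, 7.3, 38.1, -0.3, 0.0, 0.0]
[-8.2, 7.0, 38.2, -0.3, 0.0, 0.0]
[-8.2, 6.8, 38.2, -0.3, 0.0, 0.0]
[-8.2, 6.6, 38.3, -0.3, 0.0, 0.0]
[-8.2, 6.3, 38.3, -0.3, 0.0, 0.0]
[-8.2, 6.1, 38.3, -0.3, 0.0, 0.0]
[-8.2, 5.9, 38.4, -0.3, 0.0, 0.0]
[-8.2, 5.7, 38.4, -0.3, 0.0, 0.0]
[-8.2, 5.4, 38.4, -0.3, 0.0, 0.0]
```

View pics/w12.png

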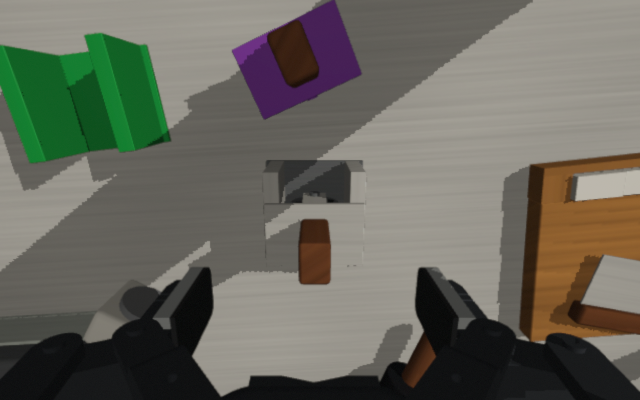

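The roller is back at (0.5425,-0.3170) with the same yaw and height as at the start. One last unobstructed look at the strip from the original viewpoint.

Emit:
{"op": "move_arm", "data": {
  "deltas": [85,-8,7,25,-0.3,0,0,85,-8,7,38,-0.3,0,0,85,-8,7,40,-0.3,0,0,85,-8,7,40,-0.3,0,0,85,-8,7,40,-0.3,0,0,85,-8,6,40,-0.3,0,0,85,-8,6,40,-0.3,0,0,85,-8,6,40,-0.3,0,0,85,-8,6,40,-0.3,0,0,85,-8,6,40,-0.3,0,0]
}}

```text
t: 27.85
tcp_pos: [0.45, 0.0724, 0.2974]
tool_rot: [-0.498, 0.502, 0.499, 0.501]
force: [-0.2, 0.4, -0.2]
finger_gap: 0.993
```

Emit:
{"op": "move_arm", "data": {
  "deltas": [85,0,0,0,0,0,0,85,0,0,0,0,0,0]
}}

```text
t: 28.05
tcp_pos: [0.4503, 0.0714, 0.2974]
tool_rot: [-0.499, 0.501, 0.499, 0.501]
force: [0.6, -0.2, 0.2]
finger_gap: 0.997
```

Run:
```python
from h import *
st()
d=snap('wrist','w13'); snap('top','t13')
S=np.array([.5235,-.0407]);u=np.array([-.0463,.9989]);n=np.array([u[1],-u[0]])
for tag in ['w1','w13']:
    X=cloud(load(tag)); e=X[...,:2]-S; a=e@u; b=e@n; r=[]
    for k in range(6):
        m=(abs(a-.044*k)<.015)&(abs(b)<.008)&(X[...,2]<.045); r.append(float(np.median(X[m][:,2])*1000//.01*.01))
    print(tag,np.round(r,2),'rel',np.round(np.array(r)-r[0],2))
# bystander change between the two top views
a=cv2.imread('pics/top0.png');b=cv2.imread('pics/t13.png'); cv2.imwrite('pics/a13.png',np.vstack([a[130:260,130:530],b[130:260,130:530]]).repeat(2,0).repeat(2,1))
```

```text
t 28.05 along 115.1 cross -68.2 z-z0 203.7 yawz 89.75 xaxis [-1.1e-03 -4.0e-04 -1.0e+00] zz -0.0004 F [ 0.6 -0.2  0.2] T [ 0.01  0.01 -0.06] gap 0.997
w1 [29.32 32.53 31.22 29.4  30.66 32.61] rel [0.   3.21 1.9  0.08 1.34 3.29]
w13 [29.32 28.15 27.29 25.5  26.82 28.76] rel [ 0.   -1.17 -2.03 -3.82 -2.5  -0.56]
```

View pics/w13.png

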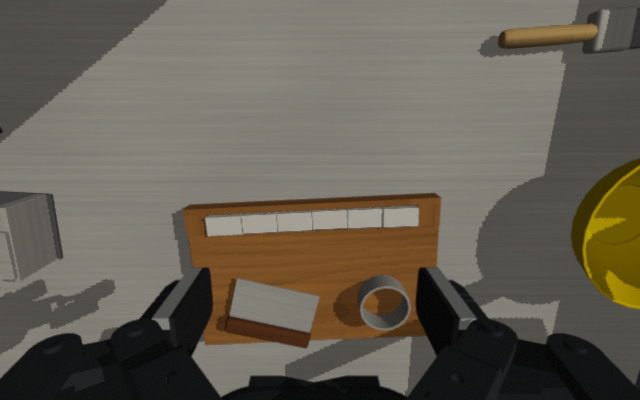

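View pics/a13.png

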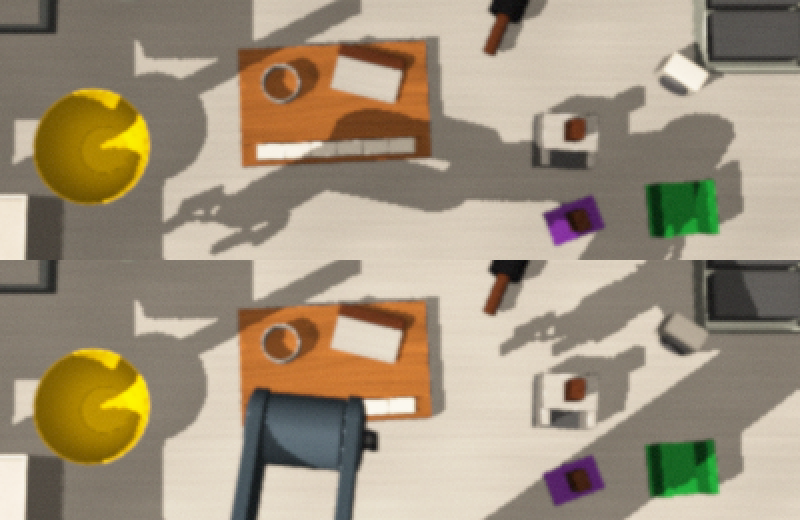

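```bash
python3 -c "
from h import *
print(job.sign_off()); st()"
```

```text
the job is handed in; nothing more can be done
None
the job is handed in; nothing more can be done
```

I rolled the strip down from its already-home end to the other end, hung the roller back in its rack, let go, and handed the job in at about 28 s of the 72 s allowed.

- **Sections:** All five came to a hard stop. After that, a drum load of about 20–24 N moved none of them further, well above the 9–11 N they need. The felt stops were about 1.5, 2.2, 4.0, 2.7 and 0.7 mm below strip_start. The final wrist depth image read 1.2, 2.0, 3.8, 2.5 and 0.6 mm.
- **Force:** The highest drum force I read was about 24 N, against the 35 N limit. These are readings at the ends of moves, not a continuous record.
- **Roller:** It hangs within about 0.2 mm of where it hung at first, at the same yaw and height. The gripper was open and clear of everything at hand-in.
- **Other items:** The cutter, scraper and bowl, and the purple and green look-alikes, appear unmoved when I compare the first and last overhead pictures by eye.

**One disagreement:** The camera shows the sections dropped about 3.8–4.4 mm, not the nominal 5 mm. They may not have started fully proud, or the depth image may be off by a millimetre. I trusted the firm stops that I felt.

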